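Strip, scrub and reassemble the parts-washing pot

TASK

Clean out the parts-washing pot: lay its lid flat on the bench, then lift out the nested strainers one at a time from the top down and stand each upright on the floor of the draining tray before taking the next. Scrub the empty pot with the bottle brush, three full strokes, each straight down to the pot's floor and back up until the top of the bristles comes out past the rim, and stand the brush back in its crock. Then put the pot together again, deepest strainer first, each hanging fully home by its brim, and the lid flat and centred on top; keep the pot upright and leave the other things on the bench where they are.

Things in the scene. Friction and masses are not known exactly. Their poses are not given: they have to be found in the camera images.
- pot: open steel washing pot, loose, 0.75 kg, standing upright. Outside 88 mm across, 105 high, inside 82 across, its inner floor 4 above its underside. Origin: centre of its underside, z up.
- lid: flat steel lid, 102 mm across, 0.13 kg, on the uppermost strainer at first. Origin: centre of its underside, a 45 wide, 6 deep boss that drops loosely into the mouth below. The plate lies 6 to 9 above the origin; the round black knob, 22 across, 15 to 37 above it. With k strainers in the pot its origin is 99 + 4k above the pot's.
- brush: bottle brush standing bristles down, upright, 220 mm long. Origin: centre of the flat bottom of the bristle head; z along the handle. The head is rigid, 72 across (56 at its chamfered bottom) and 62 long; a thin wire leads to a wooden handle, 16 mm round, 105 to 220 above the origin. 0.12 kg.
- crock: white ceramic crock in which the brush stands; fixed to the bench. Outside 94 across, 62 high, inside 84 across, its inner floor 5 above its underside. Origin: centre of its underside.
- tray: white plastic draining tray, loose, 0.6 kg, 150 (its x) x 300 (its y) x 16 high, walls and floor 5 thick. Origin: centre of its underside. It has room for three strainers in a row along its y, 95 apart, the handles reaching out over its long side.
- strainer_deep: perforated steel strainer, the deepest and widest of up to three (may be absent), 0.11 kg: cup 64 mm across at the bottom, 75 at the top, 74 deep; flat brim 92 across at 74 to 78 above the origin; flat handle 12 wide, 4 thick at the brim's height, 46 to 109 from the axis along its own +x. Origin: centre of the underside. Hangs by its brim on the rim or brim below at first.
- strainer_mid: perforated steel strainer, the middle of up to three (may be absent), 0.11 kg: cup 54 mm across at the bottom, 65 at the top, 62 deep; flat brim 92 across at 62 to 66 above the origin; flat handle 12 wide, 4 thick at the brim's height, 46 to 109 from the axis along its own +x. Origin: centre of the underside. Hangs by its brim on the rim or brim below at first.
- strainer_shallow: perforated steel strainer, the shallowest of up to three (may be absent), 0.11 kg: cup 43 mm across at the bottom, 55 at the top, 50 deep; flat brim 92 across at 50 to 54 above the origin; flat handle 12 wide, 4 thick at the brim's height, 46 to 109 from the axis along its own +x. Origin: centre of the underside. Hangs by its brim on the rim or brim below at first.
- paint_jar: bystander: small clear paint jar with black cap, 34 across and 45 high mm, loose. Origin: centre of its underside.
- glue_bottle: bystander: white glue bottle with orange cap, 40 across and 110 high mm, loose. Origin: centre of its underside.
- model_wheel: bystander: rubber model wheel lying flat, 60 across, 18 thick mm, loose. Origin: centre of its underside.
- louvre_panel: bystander: blue louvred model panel lying flat, 62 x 85 x 5 mm, loose. Origin: centre of its underside.
- tape_roll: bystander: yellow roll of tape lying flat, 72 across, 20 high mm, loose. Origin: centre of its underside.
- craft_knife: bystander: aluminium craft knife lying down, 130 long along its x, 10 thick mm, loose. Origin: on the bench below the grip's middle.
- thinner_tin: bystander: steel tin, 52 across and 75 high mm, loose. Origin: centre of its underside.
Mind the look-alikes: they are no part of the job. Leave any brown or red look-alike of the lid alone.

How it is judged (in metres and radians):
On the way, in this order (a step that is already met when the one before it is completed fails the run):
1. the lid is off the pot and lies flat on the bench (height (world z) of lid below 0.02 m and horizontal distance between lid and pot above 0.09 m and angle between lid's own z axis and vertical below 0.12 rad and linear speed of lid below 0.03 m/s), for 0.2 s.
2. the shallowest strainer, if there is one, stands upright in the tray by itself (x of strainer_shallow in the frame of tray between -0.05 and 0.05 m and y of strainer_shallow in the frame of tray between -0.12 and 0.12 m and z of strainer_shallow in the frame of tray below 0.012 m and angle between strainer_shallow's own z axis and vertical below 0.1 rad and linear speed of strainer_shallow below 0.03 m/s), for 0.2 s.
3. the middle strainer, if there is one, stands upright in the tray by itself (x of strainer_mid in the frame of tray between -0.05 and 0.05 m and y of strainer_mid in the frame of tray between -0.12 and 0.12 m and z of strainer_mid in the frame of tray below 0.012 m and angle between strainer_mid's own z axis and vertical below 0.1 rad and linear speed of strainer_mid below 0.03 m/s), for 0.2 s.
4. the deepest strainer, if there is one, stands upright in the tray by itself (x of strainer_deep in the frame of tray between -0.05 and 0.05 m and y of strainer_deep in the frame of tray between -0.12 and 0.12 m and z of strainer_deep in the frame of tray below 0.012 m and angle between strainer_deep's own z axis and vertical below 0.1 rad and linear speed of strainer_deep below 0.03 m/s), for 0.2 s.
5. stroke 1: the brush head is down on the pot's floor (its bottom within 12 mm of the pot's underside) (horizontal distance between brush and pot below 0.02 m and z of brush in the frame of pot below 0.012 m), for 0.05 s.
6. stroke 1: the brush is drawn straight up until the top of its head reaches past the pot's rim (its bottom over 50 mm above the pot's underside) (horizontal distance between brush and pot below 0.02 m and z of brush in the frame of pot above 0.05 m), for 0.05 s.
7. stroke 2: the brush head is down on the pot's floor (its bottom within 12 mm of the pot's underside) (all of step 5), for 0.05 s.
8. stroke 2: the brush is drawn straight up until the top of its head reaches past the pot's rim (its bottom over 50 mm above the pot's underside) (all of step 6), for 0.05 s.
9. stroke 3: the brush head is down on the pot's floor (its bottom within 12 mm of the pot's underside) (all of step 7), for 0.05 s.
10. stroke 3: the brush is drawn straight up until the top of its head reaches past the pot's rim (its bottom over 50 mm above the pot's underside) (all of step 8), for 0.05 s.
At the end, for the whole second after the job is handed in: Every strainer hangs in the upright pot again, nested in the old order, each brim lying flat on the rim or brim below (within 4 mm and 0.06 rad); the lid lies flat on the uppermost brim, centred within 10 mm; the brush stands in the crock, on its floor; all at rest and released (horizontal distance between each of strainer_deep, strainer_mid, strainer_shallow, lid and pot below 0.01 m and z of strainer_deep in the frame of pot between 0.027 and 0.035 m and angle between each of strainer_deep, strainer_mid, strainer_shallow, lid's own z axis and vertical below 0.06 rad and linear speed of each of strainer_deep, strainer_mid, strainer_shallow, brush below 0.03 m/s and z of strainer_mid in the frame of pot between 0.039 and 0.051 m and z of strainer_shallow in the frame of pot between 0.051 and 0.067 m and z of lid in the frame of pot between 0.103 and 0.115 m and linear speed of each of lid, pot below 0.02 m/s and angle between pot's own z axis and vertical below 0.05 rad and height (world z) of pot below 0.006 m and horizontal distance between brush and crock below 0.02 m and z of brush in the frame of crock below 0.015 m and angle between brush's own z axis and vertical below 0.25 rad); the robot touches nothing.
It fails at once if the pot is tipped over (more than 0.5 rad) (angle between pot's own z axis and vertical above 0.5 rad).
It fails at once if a bystander is pushed more than 50 mm or knocked over (distance of any of paint_jar, glue_bottle, model_wheel, louvre_panel, tape_roll, craft_knife, thinner_tin from where it was at the start of the episode above 0.05 m or angle between any of paint_jar, glue_bottle, model_wheel, louvre_panel, tape_roll, thinner_tin's own z axis and vertical above 0.6 rad).
Of strainer_deep, strainer_mid, strainer_shallow only 2 to 3 are there at a start; the rules pass over those that are not, and their reading is None.
At some moment in a run one of tray may be knocked a few centimetres aside while the robot is not near it.
It also fails if it takes over 210 s, if anything falls off the work surface, if the arm or the gripper's body presses on something with over 40 N, if the wrist force passes 120 N, or if a joint passes its speed limit or range.

ROBOT

A 7-joint arm with a two-finger parallel gripper is mounted at the origin on the work surface. World frame = base frame: x ahead of the robot, y to its left, z up, the work surface at z = 0. Lengths are in m, angles in degrees, forces in N, time in s.
With the tool pointing down it reaches from about 0.425 to 0.875 m from the base axis. Payload 4.7 kg.
Tool frame: the origin (TCP) lies midway between the tips of the shut fingers; the grasp point (between the pads) lies 19 mm behind it; z points along the fingers, y is the line along which they close (so a half turn about z gives the same grasp; the last joint's range is limited). The gripper opens to 87 mm and grips with 3 to 60 N. Pads are 19 mm wide; open, the fingers measure 117 mm over their backs; the gripper's body (75 mm by 190 mm) begins 51 mm behind the grasp point.
Start: joints at [0.808, 18.392, -4.016, 83.108, 1.295, 78.541, -3.26], TCP at [0.65, -0, 0.223] pointing down, gripper open.
Joint ranges: [-163.93, 163.93], [-17.29, 119.83], [-79.2, 71.16], [3.27, 140.29], [-89.18, 269.18], [5.43, 117.66], [-154.24, 154.24]. Speed limits (degrees/s): [147.25, 147.25, 180, 180, 180, 180, 180].

INTERFACE

Orientations are given as [roll, pitch, yaw] about the fixed x, y, z axes, in that order (R = Rz(yaw) Ry(pitch) Rx(roll)).
In Python, from cell import env gives the robot as it stands.
- The arm moves only by the tool step_arm, never from a script. Its argument "moves" is a list of rows, each an object with "dp": the shift along the tool's x, y, z in mm, a list of three; "dr": the turn, a rotation vector about the tool's x, y, z in rad, a list of three; "fingers": the closure, from 0 (fully open) to 1 (shut). In form: [{"dp": [dx, dy, dz], "dr": [ax, ay, az], "fingers": fingers}, ...]. A call has exactly 5 rows; each row shifts and turns the commanded pose from where the row before left it, along the tool's axes as they then stand; what a row does not reach is not made up. A row lasts 1/8 s, in which the tool goes at most 62.5 mm and 10.7 degrees, less where a joint would pass 70% of its speed; a pose out of reach is approached as far as the arm can. A call with a gripper value outside its range is refused whole. The fingers move at their own pace and stop on an object; "squeeze" is the grip in N (left out, the last holds). Time passes only in rows, so rows that do not move let the fingers close, or fill a call up. It gives the time, the measured TCP pose, the force, the opening and the grip force at its end, in the units of the state.
- env.get_obs(): the state, without advancing time (a new reading comes with each control period).
- env.read_camera(name): name is "scene" or "side" or "wrist"; returns the picture (400x640x3 uint8, red, green, blue); there is no depth.
- env.camera_model(name): a dict with "fx", "fy", "cx", "cy" (pixels), "R" (3x3) and "t" (3): a world point X has camera coordinates R X + t. Camera axes: x right, y down, z forward; pixel columns grow to the right and rows downward; lengths in m; the calibration is good to about 2 mm. A picture is of the moment at which its call begins: read the wrist's pose just before it. camera_model takes no time and is no camera call; for the wrist camera it gives the pose at the moment of the call.
- env.sign_off(): hands the job in; it is judged then, once.
The state is a dict: "time_s": time; "qpos": joint angles; "joint_velocities": joint speeds; "effort": joint torques, N m; "tool_pos": TCP position; "tool_rot": TCP orientation; "force": force on the tool from outside, world axes, zero at the start; "wrist_torque": the same for the moment, N m; "grip_width": finger opening in m; "grasp_force": force on a finger pad.
Only numpy, scipy, OpenCV 4.12 (cv2) and the standard library are available. Lean on these libraries where they do the work, as an engineer would, in place of code of your own. Each camera call takes 0.05 s, during which the arm holds its last target. There are 200 camera calls.

## Working session

There is one attempt and no reset: what is moved stays moved. The work goes in short steps, Python scripts to look and compute and a tool call to move; the robot and the scene stay as the last step left them, time stands still between calls to the robot, and variables do not carry over. Pictures are saved under pics/ and viewed, at most 14 in all, crops included, and the job is handed in when it is done.

Besides the shell and the picture viewer there is one more tool, called by a JSON object that holds its "fn" and its "kwargs". step_arm: Moves the arm, as the interface text tells. Its arguments: {"type":"object","properties":{"moves":{"type":"array","items":{"type":"object","properties":{"dp":{"type":"array","items":{"type":"number"}},"dr":{"type":"array","items":{"type":"number"}},"fingers":{"type":"number"}}}},"squeeze":{"type":"number"}},"required":["moves"]}

```bash
mkdir -p pics; ls
python3 - <<'E'
from cell import env
import cv2
print(env.get_obs())
for n in ("scene","side","wrist"):
    m=env.camera_model(n); print(n,m)
    im=env.read_camera(n); cv2.imwrite(f"pics/{n}0.png",im[:,:,::-1])
E
```

```text
pics
{'time_s': 0.0, 'qpos': array([ 0.80585628, 18.44076217, -4.01628878, 83.17629788,  1.29554091,
       78.53936922, -3.25991227]), 'joint_velocities': array([ 0.06408011,  0.00688625,  0.0091244 ,  0.01611173,  0.04693902,
       -0.10693211,  0.09764787]), 'effort': array([-2.58547143e-04, -4.91284704e+01, -4.03903294e-01, -3.12526345e+01,
       -6.40594075e-02,  4.37659642e-02,  1.61017233e-04]), 'tool_pos': array([ 6.49442192e-01, -2.32693373e-05,  2.21430083e-01]), 'tool_rot': array([-1.79888848e+02,  6.02100204e-03,  9.00048446e+01]), 'force': array([ 0.31336678,  0.7724271 , -0.48127949]), 'wrist_torque': array([-0.02249814, -0.00119992, -0.02205872]), 'grasp_force': 0.0, 'grip_width': 0.08693929367823709}
scene {'fx': 514.808499568316, 'fy': 514.808499568316, 'cx': 321.1489115368029, 'cy': 199.83475877422768, 'R': array([[-0.41987049,  0.9075828 ,  0.00149653],
       [ 0.78111496,  0.36220194, -0.5085953 ],
       [-0.46213439, -0.21237519, -0.86100441]]), 't': array([ 0.12483389, -0.41030103,  1.55219122])}
side {'fx': 443.31393944643213, 'fy': 443.31393944643213, 'cx': 322.1178834107383, 'cy': 199.70610424869867, 'R': array([[ 0.99546346, -0.09506649, -0.003854  ],
       [-0.06508532, -0.65085906, -0.75640359],
       [ 0.06940022,  0.75322298, -0.65409385]]), 't': array([-0.53276691,  0.17732925,  1.20595337])}
wrist {'fx': 324.9652668432899, 'fy': 324.9652668432899, 'cx': 317.23404603268335, 'cy': 201.2261458105866, 'R': array([[ 9.99999295e-01,  1.03383473e-04, -1.18296765e-03],
       [ 4.40600674e-04, -9.57394307e-01,  2.88783565e-01],
       [-1.10271104e-03, -2.88783883e-01, -9.57393677e-01]]), 't': array([-0.64915913, -0.03559396,  0.39091351])}
```

View pics/scene0.png

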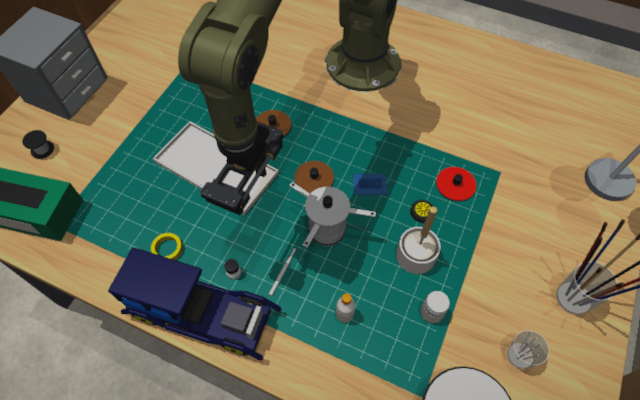

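View pics/side0.png

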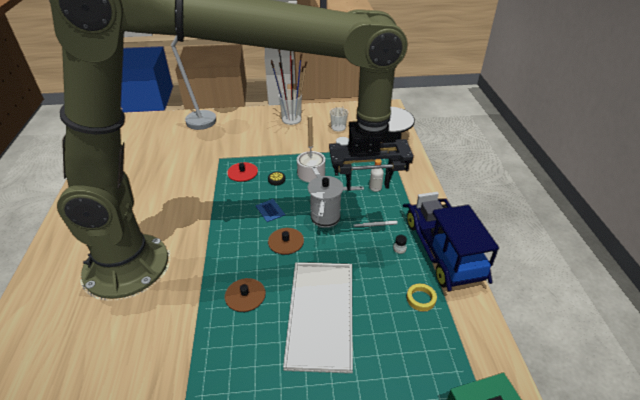

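The scene view shows the pot at about (327,215) with a grey lid and three handles. The tray is at (215,165), the crock and brush at (420,248). The lid-like things are grey on the pot (327,202), brown (272,123), brown (315,176) and red (457,183). The grey one on the pot fits the description, and I'll confirm it in a crop.

```bash
cat > h.py <<'E'
import numpy as np, cv2
from cell import env
def P(m,X):
    c=m["R"]@np.array(X,float)+m["t"]; return np.array([m["fx"]*c[0]/c[2]+m["cx"],m["fy"]*c[1]/c[2]+m["cy"]])
def ray(m,uv):
    d=m["R"].T@np.array([(uv[0]-m["cx"])/m["fx"],(uv[1]-m["cy"])/m["fy"],1]); return -m["R"].T@m["t"],d/np.linalg.norm(d)
def onz(m,uv,z):
    o,d=ray(m,uv); return o+d*(z-o[2])/d[2]
def tri(m1,u1,m2,u2):
    A=np.zeros((3,3));b=np.zeros(3)
    for m,u in((m1,u1),(m2,u2)):
        o,d=ray(m,u);Q=np.eye(3)-np.outer(d,d);A+=Q;b+=Q@o
    return np.linalg.solve(A,b)
E
python3 - <<'E'
import cv2,numpy as np
a=cv2.imread("pics/scene0.png");b=cv2.imread("pics/side0.png");w=cv2.imread("pics/wrist0.png")
f=lambda i,x,y:cv2.resize(i[y:y+120,x:x+100],None,fx=4,fy=4,interpolation=cv2.INTER_CUBIC)
cv2.imwrite("pics/c1.png",np.hstack([f(a,280,165),f(b,275,130)]))
E
```

```text
(no output)
```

View pics/c1.png

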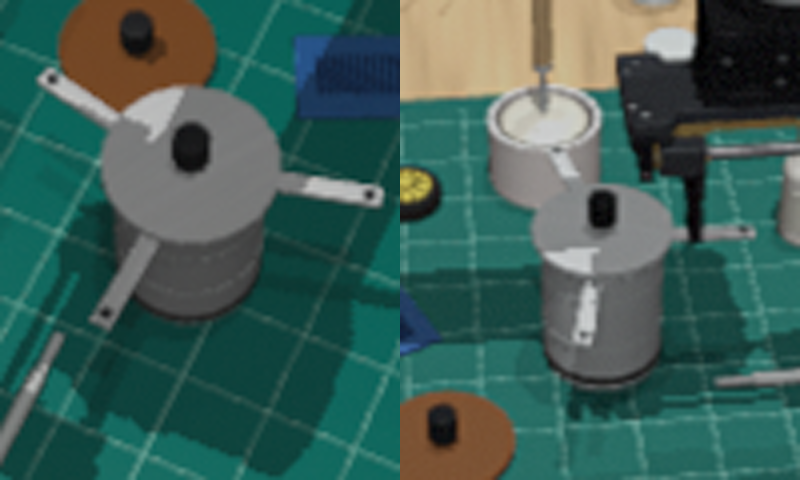

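View pics/wrist0.png

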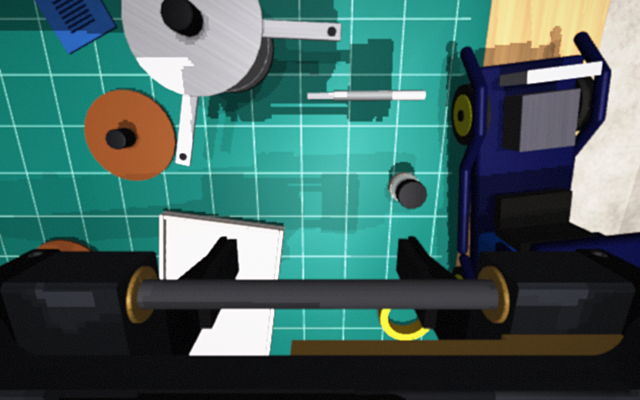

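The crop confirms it: the grey steel lid sits on the pot, and the brown one beside it lies on the bench. Three handles are visible, pointing roughly -y, +x and +y. Next I'll triangulate the handle holes, the knob, the tray and the crock.

Run:
```python
from h import *
s,d,w=[env.camera_model(n) for n in("scene","side","wrist")]
for n,a,b,c in(("A-y",(292.75,184.5),(321.5,214.3),(182.5,157)),("C+x",(306.25,243.75),(361,188),(332,31)),("B+y",(373,213.75),(314.2,167.5),None)):
    r=[tri(s,a,d,b)]
    if c: r+=[tri(s,a,w,c),tri(d,b,w,c)]
    print(n,*[np.round(x*1000,1) for x in r])
a=cv2.imread("pics/scene0.png");b=cv2.imread("pics/side0.png")
def ce(m):
    n,l,st,c=cv2.connectedComponentsWithStats(m.astype(np.uint8)); return [(st[i],c[i]) for i in range(1,n) if st[i][4]>150]
def knob(im,x,y,w,h):
    m=im[y:y+h,x:x+w].max(2)<45; n,l,st,c=cv2.connectedComponentsWithStats(m.astype(np.uint8)); i=1+np.argmax(st[1:,4]); return st[i]+[x,y,0,0,0],c[i]+[x,y]
k1=knob(a,318,190,20,22);k2=knob(b,317,174,18,18);print(k1,k2)
print("knob",tri(s,k1[1],d,k2[1])*1000)
# tray: white quad
for im,m,x,y,w,h in((a,s,140,110,150,110),(b,d,270,250,100,130)):
    msk=np.zeros(im.shape[:2],np.uint8); msk[y:y+h,x:x+w]=(im[y:y+h,x:x+w].min(2)>130)*255
    cs=max(cv2.findContours(msk,0,2)[0],key=cv2.contourArea); q=cv2.approxPolyDP(cv2.convexHull(cs),6,True)[:,0]
    print("tray",q.tolist(),[np.round(onz(m,p,.016)[:2]*1000).tolist() for p in q])
# crock + handle wood, other objs
hsv=cv2.cvtColor(b,40); print("crock side rim ellipse")
for im,m,x,y,w,h in((b,d,290,145,40,40),(a,s,390,220,60,60)):
    msk=np.zeros(im.shape[:2],np.uint8); sub=im[y:y+h,x:x+w].astype(int); msk[y:y+h,x:x+w]=((sub.min(2)>110)&(sub.max(2)-sub.min(2)<45))*255
    cs=max(cv2.findContours(msk,0,2)[0],key=cv2.contourArea); print(cv2.boundingRect(cs))
```

```text
A-y [535.2  34.9 107.6] [534.4  35.6 109.1] [535.8  34.4 107.4]
C+x [659.9 130.9 110.1] [660.2 131.4 112.2] [660.8 131.6 109. ]
B+y [532.7 235.9 115.8]
(array([323, 196,   9,  12,  89]), array([327.19101124, 201.64044944])) (array([322, 178,   7,   9,  52]), array([325.07692308, 182.03846154]))
knob [557.01007237 134.75799103 136.77202003]
tray [[189, 122], [213, 134], [226, 157], [202, 187], [154, 159]] [[421.0, -344.0], [429.0, -262.0], [480.0, -192.0], [587.0, -200.0], [565.0, -360.0]]
tray [[351, 264], [351, 372], [284, 367], [295, 263]] [[606.0, -71.0], [562.0, -372.0], [419.0, -347.0], [457.0, -52.0]]
crock side rim ellipse
(296, 151, 34, 34)
(399, 227, 42, 37)
```

Run:
```python
import cv2,numpy as np
a=cv2.imread("pics/scene0.png");b=cv2.imread("pics/side0.png")
f=lambda i,x,y:cv2.resize(i[y:y+110,x:x+80],None,fx=5,fy=5,interpolation=cv2.INTER_CUBIC)
cv2.imwrite("pics/c2.png",np.hstack([f(a,385,190),f(b,280,105)]))
```

```text
(no output)
```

View pics/c2.png

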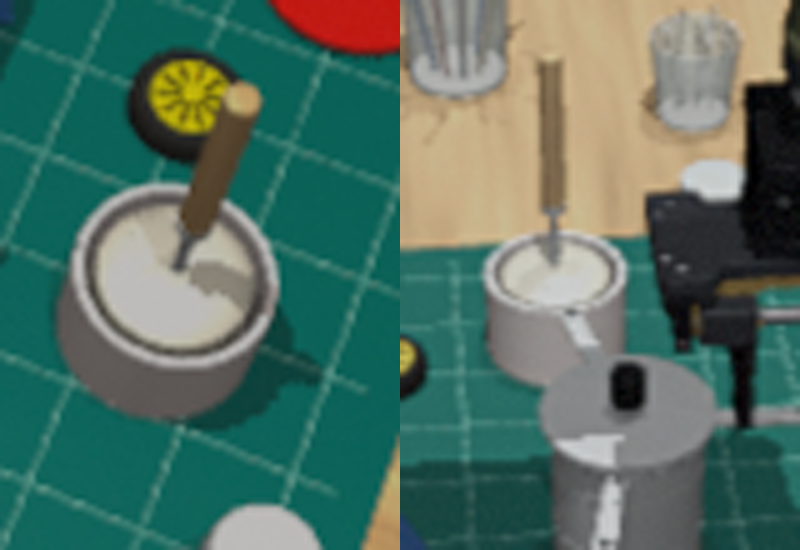

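The hole heights come out at about 107.6, 110.1 and 115.8 mm, which match the deep (-y), mid (+x) and shallow (+y) brims. The knob at z = 137 matches 99+12+26. The brush handle's top is at scene (433.6,210) and side (310,117). Now I'll locate the brush, crock and bystanders.

Run:
```python
from h import *
s,d,w=[env.camera_model(n) for n in("scene","side","wrist")]
T=lambda a,b:np.round(tri(s,a,d,b)*1000,1)
print("brush top",T((433.6,210),(310,117)),"handle bottom",T((424,234.4),(310.6,146.4)))
# crock rim outer ellipse centres: scene crop x58..278,y185..368 ; side crop x483..628,y230..312
print("crock rim",T((385+167.5/5,190+275/5),(280+155/5,105+272/5)), onz(s,(385+167.5/5,190+275/5),.062)*1000,onz(d,(280+155.5/5,105+271/5),.062)*1000)
for n,uv,z,m in(("glue",(346,318),0,s),("tin",(434,317),0,s),("wheel",(423,210),.01,s),("panel",(370,185),0,s),("jar",(232,276),0,s),("knife1",(293,251),.005,s),("knife2",(274,291),.005,s),("tape",(166,246),.01,s),("br1",(272,123),.01,s),("br2",(315,177),.01,s),("red",(457,184),.01,s)):
    print(n,np.round(onz(m,uv,z)[:2]*1000))
```

```text
brush top [531.1 357.1 220.2] handle bottom [531.1 356.9 111.3]
crock rim [532.4 354.5  60.3] [533.50588091 354.40034947  62.        ] [532.51216524 353.30130195  62.        ]
glue [741. 266.]
tin [656. 445.]
wheel [410. 332.]
panel [391. 183.]
jar [760. -15.]
knife1 [645.  87.]
knife2 [753.  92.]
tape [ 763. -194.]
br1 [ 324. -138.]
br2 [435.  46.]
red [301. 386.]
```

Pot centre is (557,135), crock (532,354), brush (531,357) and upright, and tray centre about (511,-210) with yaw -8°. I'll go over the knob first.

{"fn": "step_arm", "kwargs": {"moves": [{"dp": [33.7,-23.2,0],"dr": [0,0,0],"fingers": 0.2},{"dp": [33.7,-23.2,0],"dr": [0,0,0],"fingers": 0.2},{"dp": [33.7,-23.3,0],"dr": [0,0,0],"fingers": 0.2},{"dp": [33.6,-23.3,20],"dr": [0,0,0],"fingers": 0.2},{"dp": [0,0,30],"dr": [0,0,0],"fingers": 0.2}], "squeeze": 30}}

```text
time_s: 0.78
tool_pos: [0.5556, 0.1393, 0.1732]
tool_rot: [179.9, -0.1, 90.4]
force: [1.7, 0.1, -0.4]
grip_width: 0.0697
grasp_force: 0.0
```

{"fn": "step_arm", "kwargs": {"moves": [{"dp": [0,0,20],"dr": [0,0,0],"fingers": 0.2},{"dp": [0,0,15],"dr": [0,0,0],"fingers": 0.2},{"dp": [0,0,0],"dr": [0,0,0],"fingers": 0.2},{"dp": [0,0,0],"dr": [0,0,0],"fingers": 0.2},{"dp": [0,0,0],"dr": [0,0,0],"fingers": 0.2}]}}

```text
time_s: 1.4
tool_pos: [0.5578, 0.1348, 0.1386]
tool_rot: [179.9, -0.0, 90.0]
force: [-0.9, -1.2, -0.2]
grip_width: 0.0697
grasp_force: 0.0
```

{"fn": "step_arm", "kwargs": {"moves": [{"dp": [0,0,13],"dr": [0,0,0],"fingers": 0.2},{"dp": [0,0,0],"dr": [0,0,0],"fingers": 0.2},{"dp": [0,0,0],"dr": [0,0,0],"fingers": 1},{"dp": [0,0,0],"dr": [0,0,0],"fingers": 1},{"dp": [0,0,0],"dr": [0,0,0],"fingers": 1}]}}

```text
time_s: 2.02
tool_pos: [0.5572, 0.1347, 0.1248]
tool_rot: [180.0, -0.0, 90.0]
force: [-0.1, 0.8, -0.9]
grip_width: 0.0474
grasp_force: 0.0
```

{"fn": "step_arm", "kwargs": {"moves": [{"dp": [0,0,0],"dr": [0,0,0],"fingers": 1},{"dp": [0,0,0],"dr": [0,0,0],"fingers": 1},{"dp": [0,0,0],"dr": [0,0,0],"fingers": 1},{"dp": [0,0,-10],"dr": [0,0,0],"fingers": 1},{"dp": [0,0,-25],"dr": [0,0,0],"fingers": 1}]}}

```text
time_s: 2.65
tool_pos: [0.5559, 0.1343, 0.1589]
tool_rot: [-179.8, 0.0, 90.0]
force: [-0.4, -0.7, -1.3]
grip_width: 0.0212
grasp_force: 30.0
```

{"fn": "step_arm", "kwargs": {"moves": [{"dp": [-33.7,28.3,-10],"dr": [0,0,0],"fingers": 1},{"dp": [-33.7,28.3,0],"dr": [0,0,0],"fingers": 1},{"dp": [-33.7,28.2,10],"dr": [0,0,0],"fingers": 1},{"dp": [-33.6,28.2,25],"dr": [0,0,0],"fingers": 1},{"dp": [0,0,40],"dr": [0,0,0],"fingers": 1}]}}

```text
time_s: 3.28
tool_pos: [0.6731, -0.0057, 0.0955]
tool_rot: [179.7, 0.2, 89.6]
force: [-0.1, -0.3, -2.1]
grip_width: 0.0212
grasp_force: 30.0
```

{"fn": "step_arm", "kwargs": {"moves": [{"dp": [0,0,35],"dr": [0,0,0],"fingers": 1},{"dp": [0,0,25],"dr": [0,0,0],"fingers": 1},{"dp": [0,0,10],"dr": [0,0,0],"fingers": 1},{"dp": [0,0,5],"dr": [0,0,0],"fingers": 1},{"dp": [0,0,0],"dr": [0,0,0],"fingers": 1}]}}

```text
time_s: 3.9
tool_pos: [0.6707, -0.0, 0.0205]
tool_rot: [179.9, 0.0, 90.0]
force: [0.7, 0.2, -1.0]
grip_width: 0.0208
grasp_force: 30.0
```

{"fn": "step_arm", "kwargs": {"moves": [{"dp": [0,0,5],"dr": [0,0,0],"fingers": 1},{"dp": [0,0,0],"dr": [0,0,0],"fingers": 1},{"dp": [0,0,0],"dr": [0,0,0],"fingers": 0.4},{"dp": [0,0,0],"dr": [0,0,0],"fingers": 0.4},{"dp": [0,0,0],"dr": [0,0,0],"fingers": 0.4}]}}

```text
time_s: 4.53
tool_pos: [0.6703, -0.0, 0.0149]
tool_rot: [180.0, 0.0, 90.0]
force: [0.6, -0.3, 0.6]
grip_width: 0.0435
grasp_force: 0.0
```

{"fn": "step_arm", "kwargs": {"moves": [{"dp": [0,0,-30],"dr": [0,0,0],"fingers": 0.4},{"dp": [0,0,-50],"dr": [0,0,0],"fingers": 0.4},{"dp": [0,0,-55],"dr": [0,0,0],"fingers": 0.4},{"dp": [40.6,-25.9,0],"dr": [0,0,0],"fingers": 0.4},{"dp": [40.6,-25.9,0],"dr": [0,0,0],"fingers": 0.4}]}}

```text
time_s: 5.15
tool_pos: [0.6184, 0.0817, 0.1509]
tool_rot: [179.9, -0.0, 89.9]
force: [-0.5, 1.2, -0.3]
grip_width: 0.0522
grasp_force: 0.0
```

{"fn": "step_arm", "kwargs": {"moves": [{"dp": [40.6,-25.9,0],"dr": [0,0,0],"fingers": 0.4},{"dp": [40.6,-25.8,0],"dr": [0,0,0],"fingers": 0.4},{"dp": [40.5,-25.8,0],"dr": [0,0,-0.118],"fingers": 0.4},{"dp": [0,0,0],"dr": [0,0,-0.118],"fingers": 0.4},{"dp": [0,0,0],"dr": [0,0,0],"fingers": 0.4}]}}

```text
time_s: 5.78
tool_pos: [0.5406, 0.2032, 0.1499]
tool_rot: [180.0, 0.0, 103.5]
force: [0.2, -0.1, -0.2]
grip_width: 0.0522
grasp_force: 0.0
```

Run:
```python
from h import *
print(env.get_obs()["tool_pos"],env.get_obs()["tool_rot"])
ims=[env.read_camera(n)[:,:,::-1] for n in("scene","wrist")]
cv2.imwrite("pics/s1.png",ims[0]);cv2.imwrite("pics/w1.png",ims[1])
cv2.imwrite("pics/m1.png",cv2.resize(np.vstack(ims),(480,600)))
```

```text
[0.54063837 0.20316906 0.1498675 ] [1.79962143e+02 1.82090201e-02 1.03504051e+02]
```

View pics/m1.png

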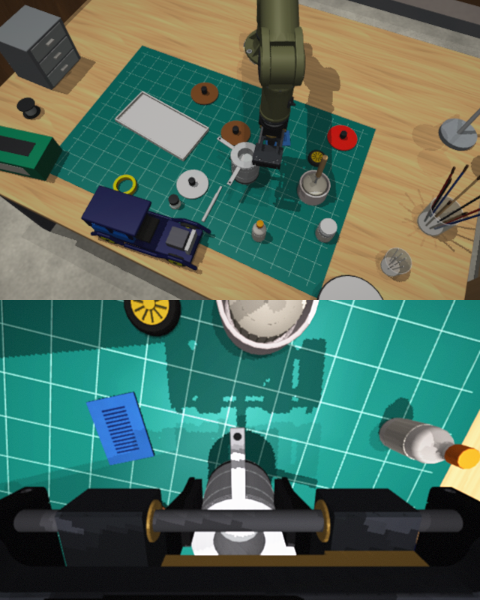

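The lid lies flat on the bench, and the handle is centred between the fingers. I'll descend, grasp it, and measure the tray from the clear scene view.

{"fn": "step_arm", "kwargs": {"moves": [{"dp": [0,0,25],"dr": [0,0,0],"fingers": 0.5},{"dp": [0,0,20],"dr": [0,0,0],"fingers": 0.5},{"dp": [0,0,8],"dr": [0,0,0],"fingers": 0.5},{"dp": [0,0,0],"dr": [0,0,0],"fingers": 0.5},{"dp": [0,0,0],"dr": [0,0,0],"fingers": 1}], "squeeze": 50}}

```text
time_s: 6.5
tool_pos: [0.5415, 0.2029, 0.0975]
tool_rot: [179.9, -0.0, 103.5]
force: [0.3, -0.3, 0.1]
grip_width: 0.039
grasp_force: 0.0
```

{"fn": "step_arm", "kwargs": {"moves": [{"dp": [0,0,0],"dr": [0,0,0],"fingers": 1},{"dp": [0,0,0],"dr": [0,0,0],"fingers": 1},{"dp": [0,0,0],"dr": [0,0,0],"fingers": 1},{"dp": [0,0,0],"dr": [0,0,0],"fingers": 1},{"dp": [0,0,0],"dr": [0,0,0],"fingers": 1}]}}

```text
time_s: 7.12
tool_pos: [0.5409, 0.2029, 0.0968]
tool_rot: [180.0, 0.0, 103.5]
force: [-1.2, -0.1, 1.2]
grip_width: 0.0107
grasp_force: 50.0
```

```bash
cat >> h.py <<'E'
def tray(im,m):  # im BGR, scene; min-area rect of the white tray's outer rim in world coords
    y0,y1,x0,x1=90,235,120,300
    sub=im[y0:y1,x0:x1].astype(int); msk=((sub.min(2)>105)&(sub.max(2)-sub.min(2)<40)).astype(np.uint8)
    msk=cv2.morphologyEx(msk,cv2.MORPH_OPEN,np.ones((3,3)))
    c=max(cv2.findContours(msk,0,1)[0],key=cv2.contourArea)[:,0]+[x0,y0]
    w=np.array([onz(m,p,.016)[:2] for p in c],np.float32)*1000
    return cv2.minAreaRect(w)
E
python3 - <<'E'
from h import *
print(tray(cv2.imread("pics/s1.png"),env.camera_model("scene")))
o=env.get_obs();print(o["tool_pos"],o["grip_width"],o["force"])
E
```

```text
((514.2081909179688, -201.4233856201172), (289.06793212890625, 153.5111846923828), 82.44061279296875)
[0.54089604 0.2029493  0.0967997 ] 0.010712163484615202 [-1.23669815 -0.08955909  1.17566946]
```

Tray is centred at about (512,-207) mm with yaw about -7.6°. The two views agree within 1 cm. Now I'll lift the shallow strainer and turn it.

{"fn": "step_arm", "kwargs": {"moves": [{"dp": [0,0,-8],"dr": [0,0,0],"fingers": 1},{"dp": [0,0,-17],"dr": [0,0,0],"fingers": 1},{"dp": [0,0,-25],"dr": [0,0,0],"fingers": 1},{"dp": [0,0,-25],"dr": [0,0,0],"fingers": 1},{"dp": [0,0,0],"dr": [0,0,0],"fingers": 1}]}}

```text
time_s: 7.75
tool_pos: [0.5424, 0.2036, 0.1747]
tool_rot: [179.7, -0.0, 103.5]
force: [0.6, -0.2, -1.2]
grip_width: 0.0108
grasp_force: 50.0
```

{"fn": "step_arm", "kwargs": {"moves": [{"dp": [0,0,0],"dr": [0,0,0.17],"fingers": 1},{"dp": [0,0,0],"dr": [0,0,0.17],"fingers": 1},{"dp": [0,0,0],"dr": [0,0,0.17],"fingers": 1},{"dp": [0,0,0],"dr": [0,0,0.17],"fingers": 1},{"dp": [0,0,0],"dr": [0,0,0.17],"fingers": 1}]}}

```text
time_s: 8.38
tool_pos: [0.5402, 0.2026, 0.1705]
tool_rot: [-180.0, 0.1, 54.5]
force: [0.4, 0.3, -1.0]
grip_width: 0.0106
grasp_force: 50.0
```

{"fn": "step_arm", "kwargs": {"moves": [{"dp": [0,0,0],"dr": [0,0,0.17],"fingers": 1},{"dp": [0,0,0],"dr": [0,0,0.17],"fingers": 1},{"dp": [0,0,0],"dr": [0,0,0.17],"fingers": 1},{"dp": [0,0,0],"dr": [0,0,0.17],"fingers": 1},{"dp": [0,0,0],"dr": [0,0,0.17],"fingers": 1}]}}

```text
time_s: 9.0
tool_pos: [0.5402, 0.2026, 0.1705]
tool_rot: [180.0, 0.1, 5.8]
force: [0.1, 0.7, -1.7]
grip_width: 0.0107
grasp_force: 50.0
```

{"fn": "step_arm", "kwargs": {"moves": [{"dp": [0,0,0],"dr": [0,0,0.12],"fingers": 1},{"dp": [0,0,0],"dr": [0,0,0.12],"fingers": 1},{"dp": [0,0,0],"dr": [0,0,0],"fingers": 1},{"dp": [0,0,0],"dr": [0,0,0],"fingers": 1},{"dp": [0,0,0],"dr": [0,0,0],"fingers": 1}]}}

```text
time_s: 9.62
tool_pos: [0.5406, 0.2028, 0.1714]
tool_rot: [180.0, 0.0, -7.6]
force: [-0.2, 1.1, -2.2]
grip_width: 0.0108
grasp_force: 50.0
```

```bash
cat >> h.py <<'E'
def plan(x,y,z,n=1):
    o=env.get_obs();p=o["tool_pos"]*1000;a=np.radians(o["tool_rot"][2]);dx,dy=x-p[0],y-p[1]
    t=np.array([dx*np.cos(a)+dy*np.sin(a),dx*np.sin(a)-dy*np.cos(a),p[2]-z]); print(np.round(p,1),np.round(o["tool_rot"],1),"g",o["grip_width"],"F",np.round(o["force"],1),"total",np.round(t,1),"row",np.round(t/n,1))
E
python3 - <<'E'
from h import *
plan(569,-310,172,12)
print(tray(env.read_camera("scene")[:,:,::-1],env.camera_model("scene")))
cv2.imwrite("pics/d2.png",env.read_camera("side")[:,:,::-1])
E
```

```text
[540.6 202.8 171.4] [180.    0.   -7.6] g 0.010751910079039069 F [-0.2  1.1 -2.2] total [ 95.7 504.6  -0.6] row [ 8.  42.1 -0.1]
((513.8588256835938, -201.56610107421875), (289.2773742675781, 153.82015991210938), 82.1283187866211)
```

View pics/d2.png

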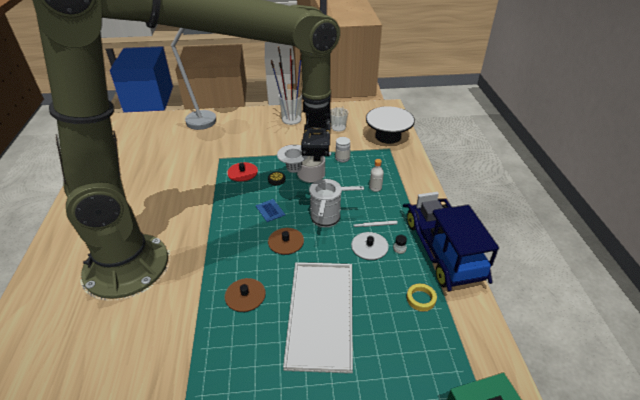

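The side view shows the shallow strainer held level at (292,158), with the mid and deep ones still in the pot at (325,200). I'll carry it to the tray.

{"fn": "step_arm", "kwargs": {"moves": [{"dp": [8,42,0],"dr": [0,0,0],"fingers": 1},{"dp": [8,42,0],"dr": [0,0,0],"fingers": 1},{"dp": [8,42,0],"dr": [0,0,0],"fingers": 1},{"dp": [8,42,0],"dr": [0,0,0],"fingers": 1},{"dp": [8,42,0],"dr": [0,0,0],"fingers": 1}]}}

```text
time_s: 10.35
tool_pos: [0.5525, -0.0119, 0.1718]
tool_rot: [-180.0, -0.0, -7.6]
force: [0.2, 0.7, -1.3]
grip_width: 0.0106
grasp_force: 50.0
```

{"fn": "step_arm", "kwargs": {"moves": [{"dp": [8,42,0],"dr": [0,0,0],"fingers": 1},{"dp": [8,42,0],"dr": [0,0,0],"fingers": 1},{"dp": [8,42,0],"dr": [0,0,0],"fingers": 1},{"dp": [8,42,0],"dr": [0,0,0],"fingers": 1},{"dp": [8,42,0],"dr": [0,0,0],"fingers": 1}]}}

```text
time_s: 10.98
tool_pos: [0.5643, -0.2253, 0.1717]
tool_rot: [-180.0, -0.0, -7.6]
force: [-0.1, 0.0, -1.4]
grip_width: 0.0109
grasp_force: 50.0
```

{"fn": "step_arm", "kwargs": {"moves": [{"dp": [8,42,0],"dr": [0,0,0],"fingers": 1},{"dp": [8,42,0],"dr": [0,0,0],"fingers": 1},{"dp": [0,0,30],"dr": [0,0,0],"fingers": 1},{"dp": [0,0,30],"dr": [0,0,0],"fingers": 1},{"dp": [0,0,0],"dr": [0,0,0],"fingers": 1}]}}

```text
time_s: 11.6
tool_pos: [0.5671, -0.3083, 0.1088]
tool_rot: [-179.9, 0.3, -7.6]
force: [-0.5, 1.0, -0.6]
grip_width: 0.0105
grasp_force: 50.0
```

Run:
```python
from h import *
plan(569,-310,41,4)
cv2.imwrite("pics/d3.png",np.vstack([env.read_camera("side")[150:400,150:520,::-1],env.read_camera("scene")[60:280,90:460,::-1]]))
```

```text
[ 567.1 -308.3  108.8] [-179.9    0.3   -7.6] g 0.010474552078277065 F [-0.5  1.  -0.6] total [ 2.1  1.5 67.8] row [ 0.5  0.4 16.9]
```

View pics/d3.png

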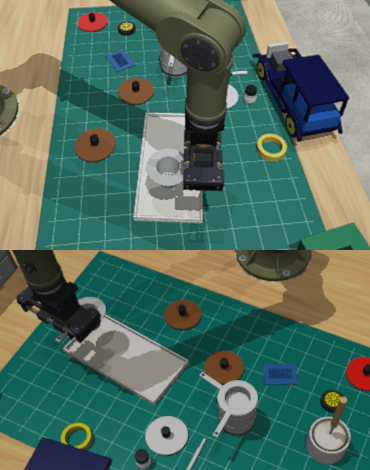

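The strainer hovers over the far end of the tray, as intended. I'll set it down.

{"fn": "step_arm", "kwargs": {"moves": [{"dp": [0,0,25],"dr": [0,0,0],"fingers": 1},{"dp": [0,0,25],"dr": [0,0,0],"fingers": 1},{"dp": [0,0,12],"dr": [0,0,0],"fingers": 1},{"dp": [0,0,6],"dr": [0,0,0],"fingers": 1},{"dp": [0,0,0],"dr": [0,0,0],"fingers": 1}]}}

```text
time_s: 12.32
tool_pos: [0.5694, -0.3096, 0.0443]
tool_rot: [180.0, -0.1, -7.6]
force: [0.2, 0.2, -1.4]
grip_width: 0.0108
grasp_force: 50.0
```

{"fn": "step_arm", "kwargs": {"moves": [{"dp": [0,0,2],"dr": [0,0,0],"fingers": 1},{"dp": [0,0,0],"dr": [0,0,0],"fingers": 1},{"dp": [0,0,2],"dr": [0,0,0],"fingers": 1},{"dp": [0,0,0],"dr": [0,0,0],"fingers": 1},{"dp": [0,0,0],"dr": [0,0,0],"fingers": 1}]}}

```text
time_s: 12.95
tool_pos: [0.5691, -0.3095, 0.0398]
tool_rot: [180.0, -0.0, -7.6]
force: [0.6, -0.2, 0.2]
grip_width: 0.0108
grasp_force: 50.0
```

{"fn": "step_arm", "kwargs": {"moves": [{"dp": [0,0,0],"dr": [0,0,0],"fingers": 0.5},{"dp": [0,0,0],"dr": [0,0,0],"fingers": 0.5},{"dp": [0,0,-30],"dr": [0,0,0],"fingers": 0.5},{"dp": [0,0,-40],"dr": [0,0,0],"fingers": 0.5},{"dp": [0,0,-40],"dr": [0,0,0],"fingers": 0.5}]}}

```text
time_s: 13.58
tool_pos: [0.5687, -0.3094, 0.1507]
tool_rot: [-180.0, 0.0, -7.6]
force: [0.3, -0.2, -0.5]
grip_width: 0.0427
grasp_force: 0.0
```

{"fn": "step_arm", "kwargs": {"moves": [{"dp": [0,-44.6,0],"dr": [0,0,0],"fingers": 0.5},{"dp": [0,-44.6,0],"dr": [0,0,0],"fingers": 0.5},{"dp": [0,-44.6,0],"dr": [0,0,0],"fingers": 0.5},{"dp": [0,-44.6,0],"dr": [0,0,0],"fingers": 0.5},{"dp": [0,-44.6,0],"dr": [0,0,0],"fingers": 0.5}]}}

```text
time_s: 14.2
tool_pos: [0.5986, -0.087, 0.1499]
tool_rot: [180.0, -0.0, -7.6]
force: [1.1, -0.4, 0.4]
grip_width: 0.0434
grasp_force: 0.0
```

{"fn": "step_arm", "kwargs": {"moves": [{"dp": [0,-44.6,0],"dr": [0,0,0],"fingers": 0.5},{"dp": [0,-44.6,0],"dr": [0,0,0],"fingers": 0.5},{"dp": [0,-44.6,0],"dr": [0,0,0],"fingers": 0.5},{"dp": [0,-44.6,0],"dr": [0,0,0],"fingers": 0.5},{"dp": [0,-44.6,0],"dr": [0,0,-0.094],"fingers": 0.5}]}}

```text
time_s: 14.82
tool_pos: [0.6283, 0.1339, 0.1498]
tool_rot: [180.0, -0.0, -2.1]
force: [0.5, -0.4, 0.7]
grip_width: 0.0433
grasp_force: 0.0
```

{"fn": "step_arm", "kwargs": {"moves": [{"dp": [0,0,0],"dr": [0,0,0],"fingers": 0.5},{"dp": [0,0,0],"dr": [0,0,0],"fingers": 0.5},{"dp": [0,0,0],"dr": [0,0,0],"fingers": 0.5},{"dp": [0,0,0],"dr": [0,0,0],"fingers": 0.5},{"dp": [0,0,0],"dr": [0,0,0],"fingers": 0.5}]}}

```text
time_s: 15.45
tool_pos: [0.6282, 0.1319, 0.1497]
tool_rot: [180.0, -0.0, -2.3]
force: [-0.3, -0.2, 0.2]
grip_width: 0.0431
grasp_force: 0.0
```

Run:
```python
from h import *
plan(627,132,93,3)
m=env.camera_model("scene");a=env.read_camera("scene")[:,:,::-1];cv2.imwrite("pics/s4.png",a);print(tray(a,m))
wi=env.read_camera("wrist")[:,:,::-1];b=env.read_camera("side")[:,:,::-1];cv2.imwrite("pics/d4.png",b)
f=lambda i,x,y,w,h,s:cv2.resize(i[y:y+h,x:x+w],None,fx=s,fy=s)
cv2.imwrite("pics/m4.png",np.vstack([np.hstack([f(a,140,100,160,110,2.5),f(b,240,240,160,110,2.5)])[:, :800],f(wi,120,80,400,160,2)[:,:800]]))
```

```text
[628.2 131.9 149.7] [180.   -0.   -2.3] g 0.04312221140713473 F [-0.3 -0.2  0.2] total [-1.2 -0.1 56.7] row [-0.4 -0.  18.9]
((512.192626953125, -218.7027130126953), (322.6941833496094, 159.1349334716797), 83.41395568847656)
```

View pics/m4.png

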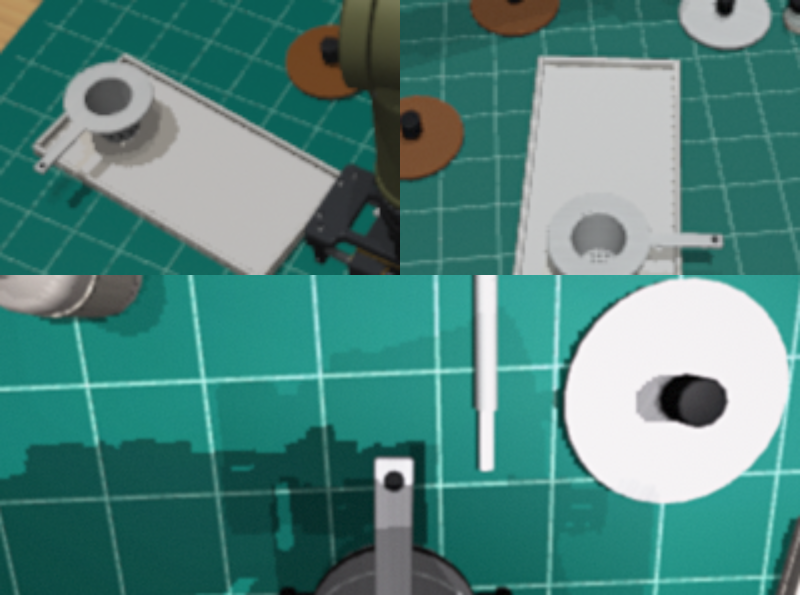

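The shallow strainer stands upright in the tray, and the mid handle is centred under the tool. I'll grasp mid and lift it.

{"fn": "step_arm", "kwargs": {"moves": [{"dp": [0,0,25],"dr": [0,0,0],"fingers": 0.5},{"dp": [0,0,22],"dr": [0,0,0],"fingers": 0.5},{"dp": [0,0,10],"dr": [0,0,0],"fingers": 0.5},{"dp": [0,0,0],"dr": [0,0,0],"fingers": 0.5},{"dp": [0,0,0],"dr": [0,0,0],"fingers": 1}]}}

```text
time_s: 16.23
tool_pos: [0.6289, 0.1328, 0.0936]
tool_rot: [-180.0, -0.1, -2.2]
force: [1.0, 0.6, 0.7]
grip_width: 0.039
grasp_force: 0.0
```

{"fn": "step_arm", "kwargs": {"moves": [{"dp": [0,0,0],"dr": [0,0,0],"fingers": 1},{"dp": [0,0,0],"dr": [0,0,0],"fingers": 1},{"dp": [0,0,0],"dr": [0,0,0],"fingers": 1},{"dp": [0,0,0],"dr": [0,0,0],"fingers": 1},{"dp": [0,0,0],"dr": [0,0,0],"fingers": 1}]}}

```text
time_s: 16.85
tool_pos: [0.6283, 0.1327, 0.0928]
tool_rot: [-180.0, -0.0, -2.2]
force: [-0.1, -0.8, 1.2]
grip_width: 0.0107
grasp_force: 50.0
```

{"fn": "step_arm", "kwargs": {"moves": [{"dp": [0,0,-8],"dr": [0,0,0],"fingers": 1},{"dp": [0,0,-17],"dr": [0,0,0],"fingers": 1},{"dp": [0,0,-25],"dr": [0,0,0],"fingers": 1},{"dp": [0,0,-30],"dr": [0,0,0],"fingers": 1},{"dp": [0,0,-10],"dr": [0,0,0.094],"fingers": 1}]}}

```text
time_s: 17.48
tool_pos: [0.6297, 0.1329, 0.1865]
tool_rot: [-179.9, -0.3, -7.8]
force: [-0.3, -0.3, -0.5]
grip_width: 0.0107
grasp_force: 50.0
```

{"fn": "step_arm", "kwargs": {"moves": [{"dp": [0,0,0],"dr": [0,0,0],"fingers": 1},{"dp": [0,0,0],"dr": [0,0,0],"fingers": 1},{"dp": [0,0,0],"dr": [0,0,0],"fingers": 1},{"dp": [0,0,0],"dr": [0,0,0],"fingers": 1},{"dp": [0,0,0],"dr": [0,0,0],"fingers": 1}]}}

```text
time_s: 18.1
tool_pos: [0.628, 0.1326, 0.1822]
tool_rot: [180.0, 0.0, -7.6]
force: [0.6, 0.1, -1.2]
grip_width: 0.0104
grasp_force: 50.0
```

Run:
```python
from h import *
plan(581.5,-216,183,8)
m=env.camera_model("scene")
b=env.read_camera("side")[:,:,::-1];cv2.imwrite("pics/d5.png",b)
d=env.camera_model("side")
msk=((b.min(2)>120)&(b.max(2).astype(int)-b.min(2)<40)).astype(np.uint8);msk[:255]=0;msk[:,:275]=0;msk[:,365:]=0
c=max(cv2.findContours(msk,0,1)[0],key=cv2.contourArea)
print([ (q.tolist(),np.round(onz(d,q,.016)[:2]*1000).tolist()) for q in cv2.approxPolyDP(cv2.convexHull(c),5,True)[:,0]])
cv2.imwrite("pics/d5c.png",cv2.resize(b[130:290,220:420],None,fx=3,fy=3))
```

```text
[628.  132.6 182.2] [180.    0.   -7.6] g 0.010407678977740477 F [ 0.6  0.1 -1.2] total [ 1.000e-01  3.517e+02 -8.000e-01] row [ 0.  44.  -0.1]
[([296, 262], [460.0, -49.0]), ([351, 264], [606.0, -71.0]), ([364, 334], [605.0, -283.0]), ([351, 372], [562.0, -372.0]), ([284, 369], [419.0, -351.0])]
```

View pics/d5c.png

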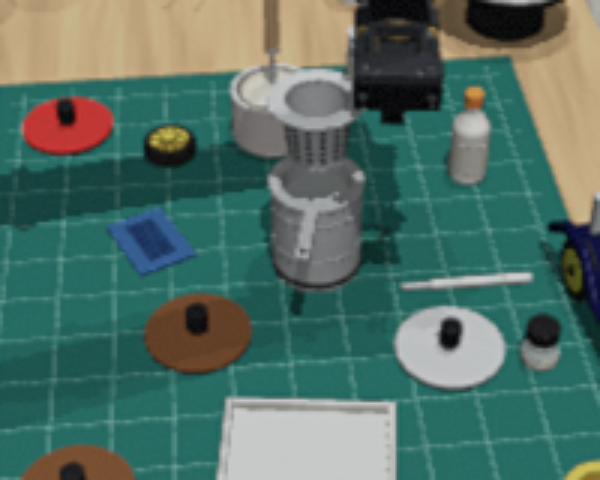

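The side crop shows the mid strainer lifted alone, with the deep one left in the pot and the tray unmoved. I'll carry mid to the tray's middle.

{"fn": "step_arm", "kwargs": {"moves": [{"dp": [0,44,0],"dr": [0,0,0],"fingers": 1},{"dp": [0,44,0],"dr": [0,0,0],"fingers": 1},{"dp": [0,44,0],"dr": [0,0,0],"fingers": 1},{"dp": [0,44,0],"dr": [0,0,0],"fingers": 1},{"dp": [0,44,0],"dr": [0,0,0],"fingers": 1}]}}

```text
time_s: 18.77
tool_pos: [0.5987, -0.0868, 0.1827]
tool_rot: [-180.0, -0.0, -7.6]
force: [0.7, 1.4, -1.1]
grip_width: 0.0111
grasp_force: 50.0
```

{"fn": "step_arm", "kwargs": {"moves": [{"dp": [0,44,0],"dr": [0,0,0],"fingers": 1},{"dp": [0,44,0],"dr": [0,0,0],"fingers": 1},{"dp": [0,44,0],"dr": [0,0,0],"fingers": 1},{"dp": [0,0,30],"dr": [0,0,0],"fingers": 1},{"dp": [0,0,40],"dr": [0,0,0],"fingers": 1}]}}

```text
time_s: 19.4
tool_pos: [0.5823, -0.2176, 0.1131]
tool_rot: [180.0, -0.2, -7.7]
force: [0.6, 0.2, -1.4]
grip_width: 0.0105
grasp_force: 50.0
```

{"fn": "step_arm", "kwargs": {"moves": [{"dp": [0,0,30],"dr": [0,0,0],"fingers": 1},{"dp": [0,0,20],"dr": [0,0,0],"fingers": 1},{"dp": [0,0,8],"dr": [0,0,0],"fingers": 1},{"dp": [0,0,0],"dr": [0,0,0],"fingers": 1},{"dp": [0,0,3],"dr": [0,0,0],"fingers": 1}]}}

```text
time_s: 20.02
tool_pos: [0.5827, -0.2167, 0.0531]
tool_rot: [180.0, -0.2, -7.6]
force: [-0.4, -0.1, -1.1]
grip_width: 0.0105
grasp_force: 50.0
```

{"fn": "step_arm", "kwargs": {"moves": [{"dp": [0,0,0],"dr": [0,0,0],"fingers": 1},{"dp": [0,0,0],"dr": [0,0,0],"fingers": 1},{"dp": [0,0,0],"dr": [0,0,0],"fingers": 1},{"dp": [0,0,0],"dr": [0,0,0],"fingers": 1},{"dp": [0,0,0],"dr": [0,0,0],"fingers": 1}]}}

```text
time_s: 20.65
tool_pos: [0.5815, -0.2163, 0.0517]
tool_rot: [180.0, -0.0, -7.6]
force: [-0.0, -0.9, -0.9]
grip_width: 0.0106
grasp_force: 50.0
```

{"fn": "step_arm", "kwargs": {"moves": [{"dp": [0,0,1],"dr": [0,0,0],"fingers": 1},{"dp": [0,0,0],"dr": [0,0,0],"fingers": 0.5},{"dp": [0,0,0],"dr": [0,0,0],"fingers": 0.5},{"dp": [0,0,0],"dr": [0,0,0],"fingers": 0.5},{"dp": [0,0,-30],"dr": [0,0,0],"fingers": 0.5}]}}

```text
time_s: 21.28
tool_pos: [0.5792, -0.2154, 0.0783]
tool_rot: [-180.0, 0.3, -7.6]
force: [0.8, -0.8, -1.5]
grip_width: 0.04
grasp_force: 0.0
```

{"fn": "step_arm", "kwargs": {"moves": [{"dp": [0,0,-40],"dr": [0,0,0],"fingers": 0.5},{"dp": [0,0,-30],"dr": [0,0,0],"fingers": 0.5},{"dp": [-11,-39.3,0],"dr": [0,0,0],"fingers": 0.5},{"dp": [-11,-39.3,0],"dr": [0,0,0],"fingers": 0.5},{"dp": [-11,-39.3,0],"dr": [0,0,0],"fingers": 0.5}]}}

```text
time_s: 21.9
tool_pos: [0.5641, -0.0938, 0.1507]
tool_rot: [-180.0, -0.0, -7.6]
force: [1.7, -0.5, 0.3]
grip_width: 0.0435
grasp_force: 0.0
```

{"fn": "step_arm", "kwargs": {"moves": [{"dp": [-11,-39.3,0],"dr": [0,0,0],"fingers": 0.5},{"dp": [-11,-39.3,0],"dr": [0,0,0],"fingers": 0.5},{"dp": [-11,-39.3,0],"dr": [0,0,0],"fingers": 0.5},{"dp": [-11,-39.3,0],"dr": [0,0,0],"fingers": 0.5},{"dp": [0,0,0],"dr": [0,0,-0.165],"fingers": 0.5}]}}

```text
time_s: 22.52
tool_pos: [0.5408, 0.0714, 0.1506]
tool_rot: [-179.9, 0.0, 2.4]
force: [-0.2, -1.3, 0.2]
grip_width: 0.0438
grasp_force: 0.0
```

{"fn": "step_arm", "kwargs": {"moves": [{"dp": [0,0,0],"dr": [0,0,-0.165],"fingers": 0.5},{"dp": [0,0,0],"dr": [0,0,-0.165],"fingers": 0.5},{"dp": [0,0,0],"dr": [0,0,-0.165],"fingers": 0.5},{"dp": [0,0,0],"dr": [0,0,-0.165],"fingers": 0.5},{"dp": [0,0,0],"dr": [0,0,-0.165],"fingers": 0.5}]}}

```text
time_s: 23.15
tool_pos: [0.5415, 0.0666, 0.1505]
tool_rot: [180.0, 0.0, 49.4]
force: [-0.9, -0.4, 1.7]
grip_width: 0.0434
grasp_force: 0.0
```

{"fn": "step_arm", "kwargs": {"moves": [{"dp": [0,0,0],"dr": [0,0,-0.165],"fingers": 0.5},{"dp": [0,0,0],"dr": [0,0,-0.165],"fingers": 0.5},{"dp": [0,0,0],"dr": [0,0,-0.167],"fingers": 0.5},{"dp": [0,0,0],"dr": [0,0,0],"fingers": 0.5},{"dp": [0,0,0],"dr": [0,0,0],"fingers": 0.5}]}}

```text
time_s: 23.78
tool_pos: [0.5416, 0.0666, 0.1506]
tool_rot: [180.0, 0.0, 77.4]
force: [-0.2, 0.1, 0.3]
grip_width: 0.0434
grasp_force: 0.0
```

Run:
```python
from h import *
plan(542,66.4,89,3)
a=env.read_camera("scene")[:,:,::-1];cv2.imwrite("pics/s6.png",a);print(tray(a,env.camera_model("scene")))
wi=env.read_camera("wrist")[:,:,::-1];b=env.read_camera("side")[:,:,::-1];cv2.imwrite("pics/d6.png",b);cv2.imwrite("pics/w6.png",wi)
f=lambda i,x,y,w,h,s:cv2.resize(i[y:y+h,x:x+w],None,fx=s,fy=s)
cv2.imwrite("pics/m6.png",np.vstack([np.hstack([f(a,140,100,160,110,2.5),f(b,240,240,160,140,2.5)[:275]]),f(wi,0,0,640,250,1.25)]))
```

```text
[541.6  66.6 150.6] [180.    0.   77.4] g 0.04336380887235333 F [-0.2  0.1  0.3] total [-0.1  0.4 61.6] row [-0.   0.1 20.5]
((512.218994140625, -218.4742431640625), (323.1541442871094, 159.1349334716797), 83.4139633178711)
```

View pics/m6.png

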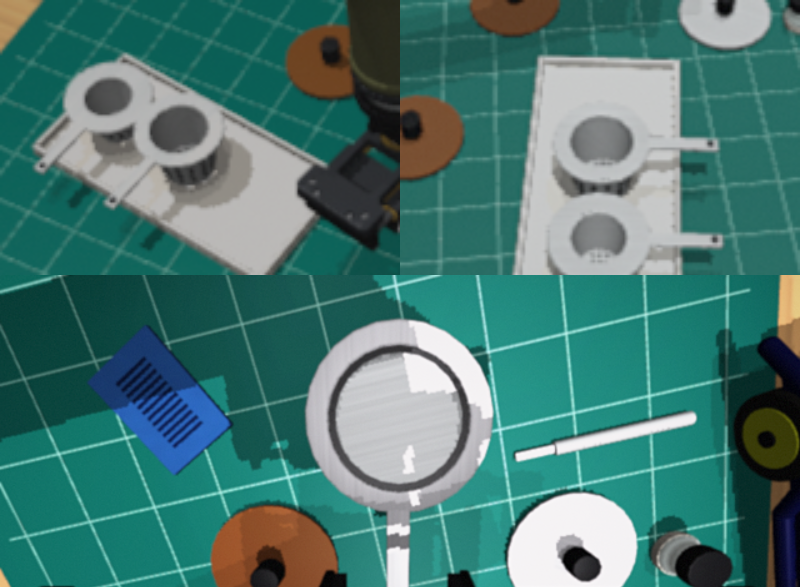

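Shallow and mid both stand upright in the tray, and the deep handle is centred under the tool. I'll grasp deep, lift it and turn it.

{"fn": "step_arm", "kwargs": {"moves": [{"dp": [0,0,30],"dr": [0,0,0],"fingers": 0.5},{"dp": [0,0,22],"dr": [0,0,0],"fingers": 0.5},{"dp": [0,0,9.5],"dr": [0,0,0],"fingers": 0.5},{"dp": [0,0,0],"dr": [0,0,0],"fingers": 0.5},{"dp": [0,0,0],"dr": [0,0,0],"fingers": 1}]}}

```text
time_s: 24.55
tool_pos: [0.5424, 0.0667, 0.0901]
tool_rot: [179.9, -0.0, 77.6]
force: [-0.9, 0.4, 0.5]
grip_width: 0.039
grasp_force: 0.0
```

{"fn": "step_arm", "kwargs": {"moves": [{"dp": [0,0,0],"dr": [0,0,0],"fingers": 1},{"dp": [0,0,0],"dr": [0,0,0],"fingers": 1},{"dp": [0,0,0],"dr": [0,0,0],"fingers": 1},{"dp": [0,0,0],"dr": [0,0,0],"fingers": 1},{"dp": [0,0,-8],"dr": [0,0,0],"fingers": 1}]}}

```text
time_s: 25.18
tool_pos: [0.5408, 0.0665, 0.0966]
tool_rot: [-179.9, 0.0, 77.6]
force: [-0.9, 0.1, -1.5]
grip_width: 0.0108
grasp_force: 50.0
```

{"fn": "step_arm", "kwargs": {"moves": [{"dp": [0,0,-17],"dr": [0,0,0],"fingers": 1},{"dp": [0,0,-25],"dr": [0,0,0],"fingers": 1},{"dp": [0,0,-25],"dr": [0,0,0],"fingers": 1},{"dp": [0,0,-25],"dr": [0,0,0],"fingers": 1},{"dp": [0,0,0],"dr": [0,0,0],"fingers": 1}]}}

```text
time_s: 25.8
tool_pos: [0.5434, 0.0669, 0.1922]
tool_rot: [179.7, -0.1, 77.6]
force: [-0.5, -0.5, -0.5]
grip_width: 0.0103
grasp_force: 50.0
```

{"fn": "step_arm", "kwargs": {"moves": [{"dp": [0,0,0],"dr": [0,0,-0.166],"fingers": 1},{"dp": [0,0,0],"dr": [0,0,-0.166],"fingers": 1},{"dp": [0,0,0],"dr": [0,0,-0.166],"fingers": 1},{"dp": [0,0,0],"dr": [0,0,-0.166],"fingers": 1},{"dp": [0,0,0],"dr": [0,0,-0.166],"fingers": 1}]}}

```text
time_s: 26.42
tool_pos: [0.541, 0.0665, 0.188]
tool_rot: [-179.9, -0.0, 125.4]
force: [0.3, 1.0, -0.7]
grip_width: 0.0107
grasp_force: 50.0
```

{"fn": "step_arm", "kwargs": {"moves": [{"dp": [0,0,0],"dr": [0,0,-0.166],"fingers": 1},{"dp": [0,0,0],"dr": [0,0,-0.166],"fingers": 1},{"dp": [0,0,0],"dr": [0,0,-0.166],"fingers": 1},{"dp": [0,0,0],"dr": [0,0,-0.166],"fingers": 1},{"dp": [0,0,0],"dr": [0,0,-0.166],"fingers": 1}]}}

```text
time_s: 27.05
tool_pos: [0.5411, 0.0665, 0.188]
tool_rot: [-180.0, -0.1, 173.0]
force: [0.0, 0.1, -1.3]
grip_width: 0.0106
grasp_force: 50.0
```

Run:
```python
from h import *
plan(594,-122,183,5)
a=env.read_camera("scene")[:,:,::-1];cv2.imwrite("pics/s7.png",a);b=env.read_camera("side")[:,:,::-1];cv2.imwrite("pics/d7.png",b)
print(tray(a,env.camera_model("scene")))
```

```text
[541.1  66.5 188. ] [-1.80e+02 -1.00e-01  1.73e+02] g 0.010563442743194462 F [ 0.   0.1 -1.3] total [ -75.6 -180.7    5. ] row [-15.1 -36.1   1. ]
((513.1461181640625, -218.65484619140625), (323.3289794921875, 159.1226043701172), 82.94829559326172)
```

{"fn": "step_arm", "kwargs": {"moves": [{"dp": [-15.1,-36.1,0],"dr": [0,0,0],"fingers": 1},{"dp": [-15.1,-36.1,0],"dr": [0,0,0],"fingers": 1},{"dp": [-15.1,-36.1,0],"dr": [0,0,0],"fingers": 1},{"dp": [-15.1,-36.1,0],"dr": [0,0,0],"fingers": 1},{"dp": [-15.1,-36.1,0],"dr": [0,0,0],"fingers": 1}]}}

```text
time_s: 27.78
tool_pos: [0.5935, -0.1231, 0.1885]
tool_rot: [180.0, -0.0, 172.5]
force: [0.7, -0.2, -1.4]
grip_width: 0.0107
grasp_force: 50.0
```

{"fn": "step_arm", "kwargs": {"moves": [{"dp": [0,0,35],"dr": [0,0,0],"fingers": 1},{"dp": [0,0,40],"dr": [0,0,0],"fingers": 1},{"dp": [0,0,30],"dr": [0,0,0],"fingers": 1},{"dp": [0,0,12],"dr": [0,0,0],"fingers": 1},{"dp": [0,0,5],"dr": [0,0,0],"fingers": 1}]}}

```text
time_s: 28.4
tool_pos: [0.5935, -0.1219, 0.0667]
tool_rot: [-180.0, -0.0, 172.6]
force: [0.1, -0.2, -0.9]
grip_width: 0.0106
grasp_force: 50.0
```

{"fn": "step_arm", "kwargs": {"moves": [{"dp": [0,0,2],"dr": [0,0,0],"fingers": 1},{"dp": [0,0,0],"dr": [0,0,0],"fingers": 1},{"dp": [0,0,1.5],"dr": [0,0,0],"fingers": 1},{"dp": [0,0,0],"dr": [0,0,0],"fingers": 1},{"dp": [0,0,0],"dr": [0,0,0],"fingers": 1}]}}

```text
time_s: 29.02
tool_pos: [0.5939, -0.1221, 0.064]
tool_rot: [-180.0, 0.1, 172.7]
force: [0.7, 0.0, -0.0]
grip_width: 0.0105
grasp_force: 50.0
```

Run:
```python
from h import *
plan(594,-122,63,5)
```

```text
[ 593.9 -122.1   64. ] [-1.800e+02  1.000e-01  1.727e+02] g 0.010546970263292007 F [ 0.7  0.  -0. ] total [-0.1  0.1  1. ] row [-0.   0.   0.2]
```

{"fn": "step_arm", "kwargs": {"moves": [{"dp": [0,0,0.5],"dr": [0,0,0],"fingers": 0.5},{"dp": [0,0,0],"dr": [0,0,0],"fingers": 0.5},{"dp": [0,0,0],"dr": [0,0,0],"fingers": 0.5},{"dp": [0,0,-25],"dr": [0,0,0],"fingers": 0.5},{"dp": [0,0,-50],"dr": [0,0,0],"fingers": 0.3}]}}

```text
time_s: 29.65
tool_pos: [0.5915, -0.1217, 0.1364]
tool_rot: [180.0, -0.3, 172.7]
force: [0.8, 0.5, -0.0]
grip_width: 0.0467
grasp_force: 0.0
```

{"fn": "step_arm", "kwargs": {"moves": [{"dp": [0,0,-55],"dr": [0,0,0],"fingers": 0.3},{"dp": [0,0,-56],"dr": [0,0,0.165],"fingers": 0.3},{"dp": [0,0,0],"dr": [0,0,0.165],"fingers": 0.3},{"dp": [0,0,0],"dr": [0,0,0.165],"fingers": 0.3},{"dp": [0,0,0],"dr": [0,0,0.165],"fingers": 0.3}]}}

```text
time_s: 30.28
tool_pos: [0.5934, -0.122, 0.2492]
tool_rot: [180.0, 0.0, 134.6]
force: [0.7, 0.2, 0.1]
grip_width: 0.0607
grasp_force: 0.0
```

{"fn": "step_arm", "kwargs": {"moves": [{"dp": [0,0,0],"dr": [0,0,0.165],"fingers": 0.3},{"dp": [0,0,0],"dr": [0,0,0.165],"fingers": 0.3},{"dp": [0,0,0],"dr": [0,0,0],"fingers": 0.3},{"dp": [0,0,0],"dr": [0,0,0],"fingers": 0.3},{"dp": [0,0,0],"dr": [0,0,0],"fingers": 0.3}]}}

```text
time_s: 30.9
tool_pos: [0.5935, -0.122, 0.2491]
tool_rot: [180.0, 0.0, 116.0]
force: [0.3, 0.1, -0.2]
grip_width: 0.0606
grasp_force: 0.0
```

Run:
```python
from h import *
plan(531,357,250,10)
a=env.read_camera("scene")[:,:,::-1];b=env.read_camera("side")[:,:,::-1];cv2.imwrite("pics/s8.png",a);cv2.imwrite("pics/d8.png",b)
f=lambda i,x,y,w,h,s:cv2.resize(i[y:y+h,x:x+w],None,fx=s,fy=s)
cv2.imwrite("pics/m8.png",np.hstack([f(a,140,100,240,160,1.8),f(b,240,160,200,160,1.8)]))
s,d=env.camera_model("scene"),env.camera_model("side")
# pot: rim check, expected rim centre projections
print(P(s,(.557,.1348,.105)),P(d,(.557,.1348,.105)))
```

```text
[ 593.5 -122.   249.1] [180.   0. 116.] g 0.060627995216479866 F [ 0.3  0.1 -0.2] total [457.8 154.1  -0.9] row [45.8 15.4 -0.1]
[327.04478308 208.68046097] [325.06296047 190.65514596]
```

View pics/m8.png

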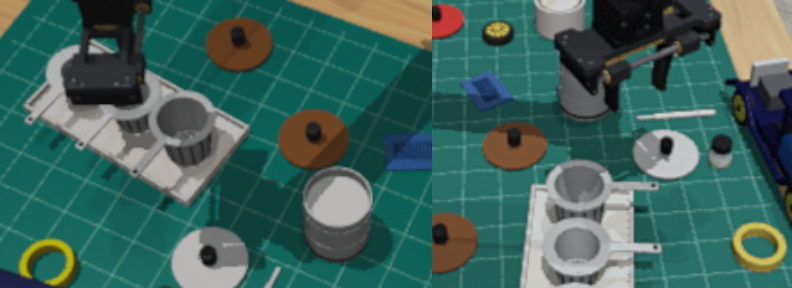

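All three strainers stand upright in the tray. The pot is empty, with its rim at scene (327,210) as predicted. Now for the brush.

{"fn": "step_arm", "kwargs": {"moves": [{"dp": [45.8,15.4,0],"dr": [0,0,0],"fingers": 0.3},{"dp": [45.8,15.4,0],"dr": [0,0,0],"fingers": 0.3},{"dp": [45.8,15.4,0],"dr": [0,0,0],"fingers": 0.3},{"dp": [45.8,15.4,0],"dr": [0,0,0],"fingers": 0.3},{"dp": [45.8,15.4,0],"dr": [0,0,0],"fingers": 0.3}]}}

```text
time_s: 31.62
tool_pos: [0.5622, 0.1191, 0.2493]
tool_rot: [180.0, 0.0, 116.0]
force: [1.3, -0.6, 0.2]
grip_width: 0.061
grasp_force: 0.0
```

{"fn": "step_arm", "kwargs": {"moves": [{"dp": [45.8,15.4,0],"dr": [0,0,0],"fingers": 0.3},{"dp": [45.8,15.4,0],"dr": [0,0,0],"fingers": 0.3},{"dp": [45.8,15.4,0],"dr": [0,0,0],"fingers": 0.3},{"dp": [45.8,15.4,0],"dr": [0,0,0],"fingers": 0.3},{"dp": [45.8,15.4,0],"dr": [0,0,0],"fingers": 0.3}]}}

```text
time_s: 32.25
tool_pos: [0.5313, 0.3586, 0.2492]
tool_rot: [180.0, 0.0, 116.0]
force: [0.7, 0.9, 0.2]
grip_width: 0.0611
grasp_force: 0.0
```

{"fn": "step_arm", "kwargs": {"moves": [{"dp": [0,0,0],"dr": [0,0,0],"fingers": 0.3},{"dp": [0,0,0],"dr": [0,0,0],"fingers": 0.3},{"dp": [0,0,0],"dr": [0,0,0],"fingers": 0.3},{"dp": [0,0,0],"dr": [0,0,0],"fingers": 0.3},{"dp": [0,0,0],"dr": [0,0,0],"fingers": 0.3}]}}

```text
time_s: 32.88
tool_pos: [0.5319, 0.3564, 0.2492]
tool_rot: [180.0, 0.0, 115.9]
force: [0.4, -0.3, 0.1]
grip_width: 0.0612
grasp_force: 0.0
```

Run:
```python
from h import *
plan(531,357,166,5)
a=env.read_camera("scene")[:,:,::-1];b=env.read_camera("side")[:,:,::-1];w=env.read_camera("wrist")[:,:,::-1]
f=lambda i,x,y,w,h,s:cv2.resize(i[y:y+h,x:x+w],None,fx=s,fy=s)
cv2.imwrite("pics/m9.png",np.vstack([np.hstack([f(a,360,160,130,100,3),f(b,250,90,130,100,3)]),cv2.resize(w,(780,300))[:]]))
m=env.camera_model("scene")
# pot rim in the scene: ellipse of rim by expected circle vs. bright/dark edge left for a visual check
cv2.imwrite("pics/s9.png",a)
```

```text
[531.9 356.4 249.2] [180.    0.  115.9] g 0.06116365155718549 F [ 0.4 -0.3  0.1] total [ 0.9 -0.6 83.2] row [ 0.2 -0.1 16.6]
```

View pics/m9.png

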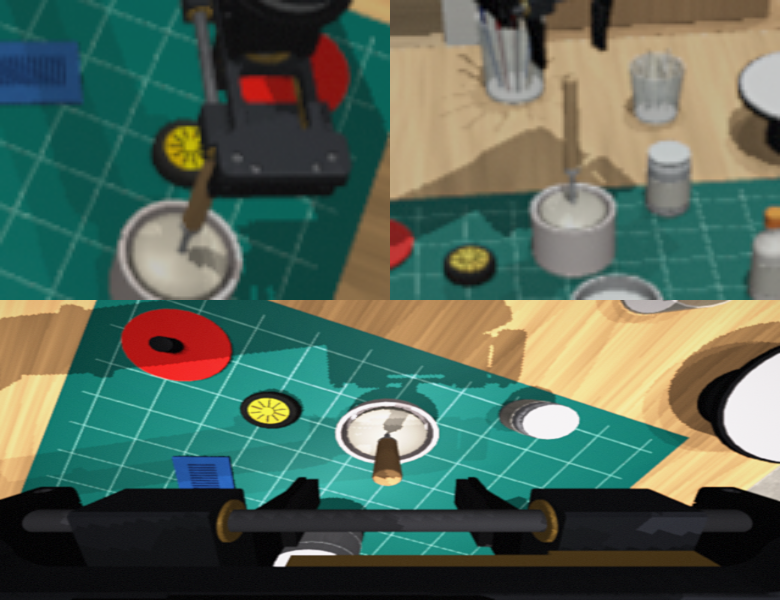

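The handle is centred between the fingers at wrist (388,475). I'll descend and grip.

{"fn": "step_arm", "kwargs": {"moves": [{"dp": [0,0,25],"dr": [0,0,0],"fingers": 0.3},{"dp": [0,0,30],"dr": [0,0,0],"fingers": 0.3},{"dp": [0,0,20],"dr": [0,0,0],"fingers": 0.3},{"dp": [0,0,8],"dr": [0,0,0],"fingers": 0.3},{"dp": [0,0,0],"dr": [0,0,0],"fingers": 0.3}]}}

```text
time_s: 33.65
tool_pos: [0.5316, 0.3572, 0.166]
tool_rot: [-180.0, 0.0, 116.0]
force: [-0.2, 0.6, 0.7]
grip_width: 0.0609
grasp_force: 0.0
```

{"fn": "step_arm", "kwargs": {"moves": [{"dp": [0,0,0],"dr": [0,0,0],"fingers": 1},{"dp": [0,0,0],"dr": [0,0,0],"fingers": 1},{"dp": [0,0,0],"dr": [0,0,0],"fingers": 1},{"dp": [0,0,0],"dr": [0,0,0],"fingers": 1},{"dp": [0,0,0],"dr": [0,0,0],"fingers": 1}]}}

```text
time_s: 34.28
tool_pos: [0.5315, 0.3572, 0.1661]
tool_rot: [180.0, 0.0, 116.0]
force: [-0.2, 0.2, -0.2]
grip_width: 0.0189
grasp_force: 0.0
```

{"fn": "step_arm", "kwargs": {"moves": [{"dp": [0,0,-10],"dr": [0,0,0],"fingers": 1},{"dp": [0,0,-25],"dr": [0,0,0],"fingers": 1},{"dp": [0,0,-35],"dr": [0,0,0],"fingers": 1},{"dp": [0,0,-35],"dr": [0,0,0],"fingers": 1},{"dp": [0,0,-20],"dr": [0,0,0],"fingers": 1}]}}

```text
time_s: 34.9
tool_pos: [0.532, 0.3576, 0.294]
tool_rot: [179.8, -0.0, 116.0]
force: [-0.4, 0.0, -1.5]
grip_width: 0.0153
grasp_force: 50.0
```

{"fn": "step_arm", "kwargs": {"moves": [{"dp": [0,0,0],"dr": [0,0,0],"fingers": 1},{"dp": [0,0,0],"dr": [0,0,0],"fingers": 1},{"dp": [0,0,0],"dr": [0,0,0],"fingers": 1},{"dp": [0,0,0],"dr": [0,0,0],"fingers": 1},{"dp": [0,0,0],"dr": [0,0,0],"fingers": 1}]}}

```text
time_s: 35.52
tool_pos: [0.5314, 0.3571, 0.2906]
tool_rot: [-180.0, 0.0, 116.0]
force: [0.3, 0.1, -1.2]
grip_width: 0.0153
grasp_force: 50.0
```

```bash
cat >> h.py <<'E'
def cream(im,box,m,c0):
    # bristle head blob: bounding box of creamy low-saturation bright pixels inside box
    x,y,w,h=box; s=im[y:y+h,x:x+w].astype(int); k=((s.min(2)>110)&(s[:,:,2]-s[:,:,0]>8)&(s[:,:,2]-s[:,:,0]<60)).astype(np.uint8)
    n,l,st,c=cv2.connectedComponentsWithStats(k); i=1+np.argmax(st[1:,4]); return (st[i]+[x,y,0,0,0]).tolist(),c[i]+[x,y]
E
python3 - <<'E'
from h import *
plan(557,134.8,290,5)
s,d=env.camera_model("scene"),env.camera_model("side")
p=env.get_obs()["tool_pos"]; hc=p+[0,0,-.161+.031]
a=env.read_camera("scene")[:,:,::-1];b=env.read_camera("side")[:,:,::-1]
u,v=P(s,hc),P(d,hc);print("expected head centre",u,v)
cv2.imwrite("pics/s10.png",a);cv2.imwrite("pics/d10.png",b)
f=lambda i,c,s:cv2.resize(i[max(int(c[1])-60,0):int(c[1])+60,int(c[0])-50:int(c[0])+50],None,fx=s,fy=s,interpolation=2)
cv2.imwrite("pics/m10.png",np.hstack([f(a,u,4)[:480],f(b,v,4)[:480]]))
E
```

```text
[531.4 357.1 290.6] [-180.    0.  116.] g 0.015264374055558949 F [ 0.3  0.1 -1.2] total [-211.1  -74.3    0.6] row [-42.2 -14.9   0.1]
expected head centre [427.67348986 224.5474589 ] [310.03269516 133.16282552]
```

View pics/m10.png

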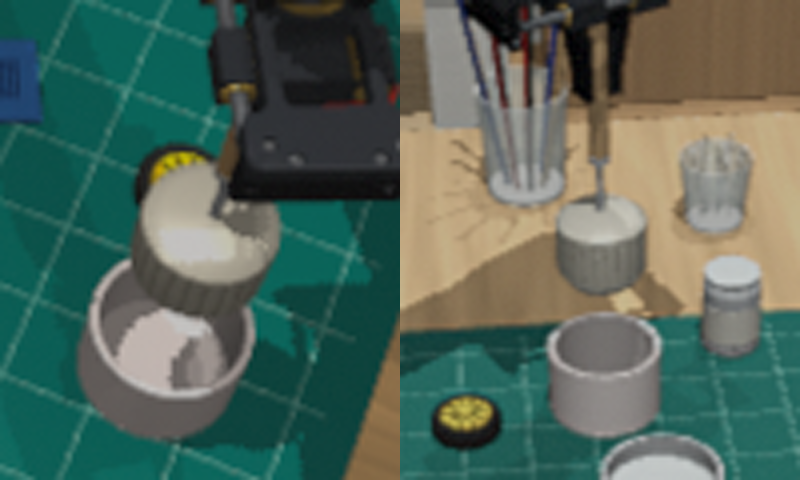

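The held brush hangs straight: head at side (310.2,133), against 310.0 expected. Before inserting it, I'll refine the pot centre from its rim outline.

```bash
cat > pot.py <<'E'
from h import *
from scipy.optimize import least_squares
def rim(im,m,c=(.557,.1348),z=.105,r=.044):
    hsv=cv2.cvtColor(np.ascontiguousarray(im),cv2.COLOR_BGR2HSV); u=P(m,(*c,z)).astype(int)
    k=np.zeros(im.shape[:2],np.uint8); x0,x1,y0,y1=u[0]-40,u[0]+40,u[1]-45,u[1]+70
    k[y0:y1,x0:x1]=(hsv[y0:y1,x0:x1,1]<90)*255
    k=cv2.morphologyEx(k,cv2.MORPH_OPEN,np.ones((3,3)))
    n,l,st,cc=cv2.connectedComponentsWithStats(k); lab=l[u[1]-5:u[1]+30,u[0]-15:u[0]+15];lab=lab[lab>0];i=np.bincount(lab).argmax()
    ct=max(cv2.findContours((l==i).astype(np.uint8),0,1)[0],key=len)[:,0]
    w=np.array([onz(m,p,z)[:2] for p in ct if p[1]<u[1]-2])
    f=least_squares(lambda q:np.hypot(*(w-q).T)-r,c,loss="soft_l1",f_scale=.001)
    return np.round(f.x*1000,1),np.round(np.median(np.abs(f.fun))*1000,2),len(w)
E
python3 - <<'E'
from pot import *
for n,c in(("s10","scene"),("d10","side"),("s8","scene")): print(n,rim(cv2.imread(f"pics/{n}.png"),env.camera_model(c)))
# crock as a check of bias, empty now, in d10
print(rim(cv2.imread("pics/d10.png"),env.camera_model("side"),(.5325,.3545),.062,.047))
print(rim(cv2.imread("pics/s10.png"),env.camera_model("scene"),(.5325,.3545),.062,.047))
E
```

```text
s10 (array([557.1, 134.4]), np.float64(0.62), 44)
d10 (array([526.1, 249.8]), np.float64(31.76), 135)
s8 (array([556.5, 134.9]), np.float64(0.61), 45)
(array([532.7, 536. ]), np.float64(87.44), 332)
(array([458.6, 357.5]), np.float64(9.13), 147)
```

{"fn": "step_arm", "kwargs": {"moves": [{"dp": [-42.3,-14.9,0],"dr": [0,0,0],"fingers": 1},{"dp": [-42.3,-14.9,0],"dr": [0,0,0],"fingers": 1},{"dp": [-42.3,-14.9,0],"dr": [0,0,0],"fingers": 1},{"dp": [-42.3,-14.9,0],"dr": [0,0,0],"fingers": 1},{"dp": [-42.2,-14.8,0],"dr": [0,0,0],"fingers": 1}]}}

```text
time_s: 36.25
tool_pos: [0.5572, 0.1331, 0.2913]
tool_rot: [180.0, 0.0, 116.0]
force: [1.1, -0.7, -1.4]
grip_width: 0.0152
grasp_force: 50.0
```

{"fn": "step_arm", "kwargs": {"moves": [{"dp": [0,0,0],"dr": [0,0,0],"fingers": 1},{"dp": [0,0,0],"dr": [0,0,0],"fingers": 1},{"dp": [0,0,0],"dr": [0,0,0],"fingers": 1},{"dp": [0,0,15],"dr": [0,0,0],"fingers": 1},{"dp": [0,0,0],"dr": [0,0,0],"fingers": 1}]}}

```text
time_s: 36.88
tool_pos: [0.556, 0.1349, 0.2738]
tool_rot: [-179.8, -0.0, 116.0]
force: [-1.2, 0.3, -1.1]
grip_width: 0.0152
grasp_force: 50.0
```

Run:
```python
from h import *
plan(557,134.6,167,5)
a=env.read_camera("scene")[:,:,::-1];b=env.read_camera("side")[:,:,::-1]
s,d=env.camera_model("scene"),env.camera_model("side")
u,v=P(s,(.557,.1346,.11)),P(d,(.557,.1346,.11))
f=lambda i,c,s:cv2.resize(i[max(int(c[1])-60,0):int(c[1])+60,int(c[0])-50:int(c[0])+50],None,fx=s,fy=s,interpolation=2)
cv2.imwrite("pics/m11.png",np.hstack([f(a,u,4),f(b,v,4)]))
```

```text
[556.  134.9 273.8] [-179.8   -0.   116. ] g 0.015154432221761296 F [-1.2  0.3 -1.1] total [ -0.8   0.8 106.8] row [-0.2  0.2 21.4]
```

View pics/m11.png

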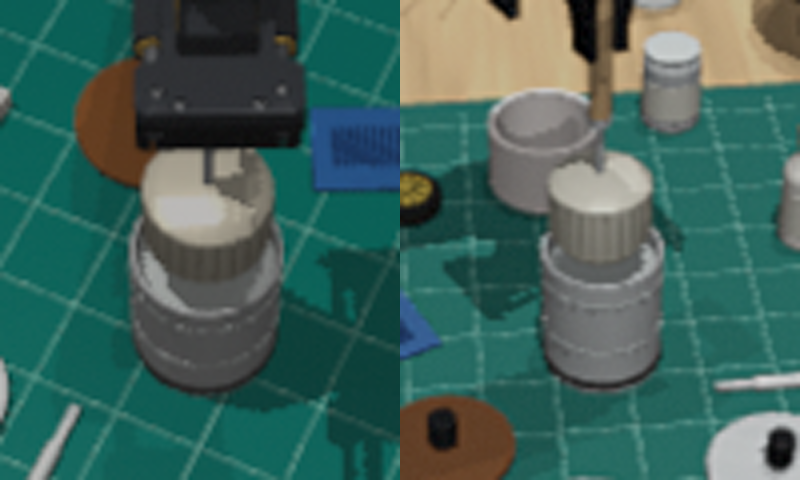

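The head is centred above the pot mouth in both views. First stroke, with force watched.

{"fn": "step_arm", "kwargs": {"moves": [{"dp": [0,0,20],"dr": [0,0,0],"fingers": 1},{"dp": [0,0,25],"dr": [0,0,0],"fingers": 1},{"dp": [0,0,25],"dr": [0,0,0],"fingers": 1},{"dp": [0,0,20],"dr": [0,0,0],"fingers": 1},{"dp": [0,0,10],"dr": [0,0,0],"fingers": 1}]}}

```text
time_s: 37.6
tool_pos: [0.5567, 0.1345, 0.1751]
tool_rot: [-179.9, -0.0, 116.0]
force: [0.4, -0.5, -1.3]
grip_width: 0.0152
grasp_force: 50.0
```

{"fn": "step_arm", "kwargs": {"moves": [{"dp": [0,0,7],"dr": [0,0,0],"fingers": 1},{"dp": [0,0,2],"dr": [0,0,0],"fingers": 1},{"dp": [0,0,0],"dr": [0,0,0],"fingers": 1},{"dp": [0,0,0],"dr": [0,0,0],"fingers": 1},{"dp": [0,0,0],"dr": [0,0,0],"fingers": 1}]}}

```text
time_s: 38.22
tool_pos: [0.5574, 0.1346, 0.1675]
tool_rot: [180.0, 0.0, 116.0]
force: [-0.4, -0.7, -0.6]
grip_width: 0.0147
grasp_force: 50.0
```

{"fn": "step_arm", "kwargs": {"moves": [{"dp": [0,0,1.5],"dr": [0,0,0],"fingers": 1},{"dp": [0,0,0],"dr": [0,0,0],"fingers": 1},{"dp": [0,0,-20],"dr": [0,0,0],"fingers": 1},{"dp": [0,0,-25],"dr": [0,0,0],"fingers": 1},{"dp": [0,0,-20],"dr": [0,0,0],"fingers": 1}]}}

```text
time_s: 38.85
tool_pos: [0.5571, 0.1345, 0.2312]
tool_rot: [180.0, 0.0, 116.0]
force: [0.4, -0.1, -1.9]
grip_width: 0.0148
grasp_force: 50.0
```

{"fn": "step_arm", "kwargs": {"moves": [{"dp": [0,0,0],"dr": [0,0,0],"fingers": 1},{"dp": [0,0,0],"dr": [0,0,0],"fingers": 1},{"dp": [0,0,20],"dr": [0,0,0],"fingers": 1},{"dp": [0,0,25],"dr": [0,0,0],"fingers": 1},{"dp": [0,0,15],"dr": [0,0,0],"fingers": 1}]}}

```text
time_s: 39.48
tool_pos: [0.5558, 0.1341, 0.1679]
tool_rot: [-179.8, -0.0, 116.0]
force: [-0.5, -0.2, -1.5]
grip_width: 0.015
grasp_force: 50.0
```

{"fn": "step_arm", "kwargs": {"moves": [{"dp": [0,0,5],"dr": [0,0,0],"fingers": 1},{"dp": [0,0,0],"dr": [0,0,0],"fingers": 1},{"dp": [0,0,0],"dr": [0,0,0],"fingers": 1},{"dp": [0,0,0],"dr": [0,0,0],"fingers": 1},{"dp": [0,0,-20],"dr": [0,0,0],"fingers": 1}]}}

```text
time_s: 40.1
tool_pos: [0.5561, 0.1343, 0.1837]
tool_rot: [-179.8, -0.0, 116.0]
force: [-0.0, 0.0, -0.3]
grip_width: 0.0151
grasp_force: 50.0
```

{"fn": "step_arm", "kwargs": {"moves": [{"dp": [0,0,-25],"dr": [0,0,0],"fingers": 1},{"dp": [0,0,-20],"dr": [0,0,0],"fingers": 1},{"dp": [0,0,0],"dr": [0,0,0],"fingers": 1},{"dp": [0,0,0],"dr": [0,0,0],"fingers": 1},{"dp": [0,0,20],"dr": [0,0,0],"fingers": 1}]}}

```text
time_s: 40.72
tool_pos: [0.5577, 0.1347, 0.2103]
tool_rot: [179.9, 0.0, 116.0]
force: [0.4, 0.9, -1.1]
grip_width: 0.0151
grasp_force: 50.0
```

{"fn": "step_arm", "kwargs": {"moves": [{"dp": [0,0,25],"dr": [0,0,0],"fingers": 1},{"dp": [0,0,15],"dr": [0,0,0],"fingers": 1},{"dp": [0,0,5],"dr": [0,0,0],"fingers": 1},{"dp": [0,0,0],"dr": [0,0,0],"fingers": 1},{"dp": [0,0,0],"dr": [0,0,0],"fingers": 1}]}}

```text
time_s: 41.35
tool_pos: [0.5571, 0.1345, 0.1661]
tool_rot: [-180.0, 0.0, 116.0]
force: [-1.3, 0.2, 5.4]
grip_width: 0.0153
grasp_force: 50.0
```

{"fn": "step_arm", "kwargs": {"moves": [{"dp": [0,0,0],"dr": [0,0,0],"fingers": 1},{"dp": [0,0,-20],"dr": [0,0,0],"fingers": 1},{"dp": [0,0,-25],"dr": [0,0,0],"fingers": 1},{"dp": [0,0,-20],"dr": [0,0,0],"fingers": 1},{"dp": [0,0,0],"dr": [0,0,0],"fingers": 1}]}}

```text
time_s: 41.98
tool_pos: [0.5583, 0.1349, 0.2315]
tool_rot: [179.8, 0.0, 116.0]
force: [-0.2, -0.3, -0.4]
grip_width: 0.0151
grasp_force: 50.0
```

Three strokes are done. The last one touched the floor with 5 N. Next I'll lift out and carry the brush back to the crock.

{"fn": "step_arm", "kwargs": {"moves": [{"dp": [0,0,-20],"dr": [0,0,0],"fingers": 1},{"dp": [0,0,-25],"dr": [0,0,0],"fingers": 1},{"dp": [0,0,-17],"dr": [0,0,0],"fingers": 1},{"dp": [0,0,0],"dr": [0,0,0],"fingers": 1},{"dp": [0,0,0],"dr": [0,0,0],"fingers": 1}]}}

```text
time_s: 42.6
tool_pos: [0.5567, 0.1344, 0.2912]
tool_rot: [-179.9, -0.0, 116.0]
force: [-0.1, -0.1, -1.7]
grip_width: 0.0152
grasp_force: 50.0
```

Run:
```python
from h import *
plan(532,355.5,291,5)
```

```text
[556.7 134.4 291.2] [-179.9   -0.   116. ] g 0.015175852799618679 F [-0.1 -0.1 -1.7] total [2.096e+02 7.450e+01 2.000e-01] row [41.9 14.9  0. ]
```

{"fn": "step_arm", "kwargs": {"moves": [{"dp": [41.9,14.9,0],"dr": [0,0,0],"fingers": 1},{"dp": [41.9,14.9,0],"dr": [0,0,0],"fingers": 1},{"dp": [41.9,14.9,0],"dr": [0,0,0],"fingers": 1},{"dp": [41.9,14.9,0],"dr": [0,0,0],"fingers": 1},{"dp": [41.9,14.9,0],"dr": [0,0,0],"fingers": 1}]}}

```text
time_s: 43.22
tool_pos: [0.5319, 0.3565, 0.291]
tool_rot: [-179.9, 0.0, 115.9]
force: [0.2, 0.8, -2.2]
grip_width: 0.015
grasp_force: 50.0
```

{"fn": "step_arm", "kwargs": {"moves": [{"dp": [0,0,0],"dr": [0,0,0],"fingers": 1},{"dp": [0,0,20],"dr": [0,0,0],"fingers": 1},{"dp": [0,0,30],"dr": [0,0,0],"fingers": 1},{"dp": [0,0,25],"dr": [0,0,0],"fingers": 1},{"dp": [0,0,20],"dr": [0,0,0],"fingers": 1}]}}

```text
time_s: 43.85
tool_pos: [0.5322, 0.3541, 0.1952]
tool_rot: [-179.9, 0.1, 115.9]
force: [0.2, -0.2, -0.9]
grip_width: 0.0153
grasp_force: 50.0
```

{"fn": "step_arm", "kwargs": {"moves": [{"dp": [0,0,15],"dr": [0,0,0],"fingers": 1},{"dp": [0,0,10],"dr": [0,0,0],"fingers": 1},{"dp": [0,0,3],"dr": [0,0,0],"fingers": 1},{"dp": [0,0,0],"dr": [0,0,0],"fingers": 1},{"dp": [0,0,0],"dr": [0,0,0],"fingers": 1}]}}

```text
time_s: 44.48
tool_pos: [0.5329, 0.3558, 0.1704]
tool_rot: [179.9, -0.0, 116.0]
force: [0.2, 0.5, -0.7]
grip_width: 0.015
grasp_force: 50.0
```

{"fn": "step_arm", "kwargs": {"moves": [{"dp": [0,0,0],"dr": [0,0,0],"fingers": 1},{"dp": [0,0,2],"dr": [0,0,0],"fingers": 1},{"dp": [0,0,0],"dr": [0,0,0],"fingers": 1},{"dp": [0,0,0],"dr": [0,0,0],"fingers": 1},{"dp": [0,0,0],"dr": [0,0,0],"fingers": 1}]}}

```text
time_s: 45.1
tool_pos: [0.5325, 0.3556, 0.1676]
tool_rot: [180.0, 0.0, 116.0]
force: [0.1, 0.1, -1.2]
grip_width: 0.0152
grasp_force: 50.0
```

{"fn": "step_arm", "kwargs": {"moves": [{"dp": [0,0,1.5],"dr": [0,0,0],"fingers": 1},{"dp": [0,0,0],"dr": [0,0,0],"fingers": 1},{"dp": [0,0,0],"dr": [0,0,0],"fingers": 1},{"dp": [0,0,0],"dr": [0,0,0],"fingers": 1},{"dp": [0,0,0],"dr": [0,0,0],"fingers": 1}]}}

```text
time_s: 45.72
tool_pos: [0.5328, 0.3558, 0.1671]
tool_rot: [179.9, -0.0, 116.0]
force: [-0.0, 0.5, 4.2]
grip_width: 0.0151
grasp_force: 50.0
```

On the crock floor. I'll release and retreat.

{"fn": "step_arm", "kwargs": {"moves": [{"dp": [0,0,0],"dr": [0,0,0],"fingers": 0.3},{"dp": [0,0,0],"dr": [0,0,0],"fingers": 0.3},{"dp": [0,0,0],"dr": [0,0,0],"fingers": 0.3},{"dp": [0,0,-25],"dr": [0,0,0],"fingers": 0.3},{"dp": [0,0,-35],"dr": [0,0,0],"fingers": 0.3}]}}

```text
time_s: 46.35
tool_pos: [0.5317, 0.355, 0.2251]
tool_rot: [-179.8, 0.0, 116.0]
force: [0.5, 0.3, -0.5]
grip_width: 0.0558
grasp_force: 0.0
```

{"fn": "step_arm", "kwargs": {"moves": [{"dp": [0,0,-25],"dr": [0,0,0],"fingers": 0.5},{"dp": [-45.8,-15.4,0],"dr": [0,0,0],"fingers": 0.5},{"dp": [-45.8,-15.4,0],"dr": [0,0,0],"fingers": 0.5},{"dp": [-45.8,-15.4,0],"dr": [0,0,0],"fingers": 0.5},{"dp": [-45.8,-15.4,0],"dr": [0,0,0],"fingers": 0.5}]}}

```text
time_s: 46.98
tool_pos: [0.5573, 0.1623, 0.2509]
tool_rot: [180.0, 0.0, 116.0]
force: [-0.2, -0.3, 1.2]
grip_width: 0.0438
grasp_force: 0.0
```

{"fn": "step_arm", "kwargs": {"moves": [{"dp": [-45.8,-15.4,0],"dr": [0,0,0],"fingers": 0.5},{"dp": [0,0,0],"dr": [0,0,-0.165],"fingers": 0.5},{"dp": [0,0,0],"dr": [0,0,-0.165],"fingers": 0.5},{"dp": [0,0,0],"dr": [0,0,-0.165],"fingers": 0.5},{"dp": [0,0,0],"dr": [0,0,-0.165],"fingers": 0.5}]}}

```text
time_s: 47.6
tool_pos: [0.5634, 0.1159, 0.2508]
tool_rot: [-180.0, -0.0, 154.1]
force: [0.8, 0.2, 0.3]
grip_width: 0.0436
grasp_force: 0.0
```

{"fn": "step_arm", "kwargs": {"moves": [{"dp": [0,0,0],"dr": [0,0,-0.165],"fingers": 0.5},{"dp": [0,0,0],"dr": [0,0,-0.165],"fingers": 0.5},{"dp": [0,0,0],"dr": [0,0,0],"fingers": 0.5},{"dp": [0,0,0],"dr": [0,0,0],"fingers": 0.5},{"dp": [0,0,0],"dr": [0,0,0],"fingers": 0.5}]}}

```text
time_s: 48.22
tool_pos: [0.5634, 0.1159, 0.251]
tool_rot: [-180.0, -0.0, 172.6]
force: [-0.1, -0.8, -0.8]
grip_width: 0.0433
grasp_force: 0.0
```

Run:
```python
from h import *
plan(594,-122,150,6)
a=env.read_camera("scene")[:,:,::-1];b=env.read_camera("side")[:,:,::-1];cv2.imwrite("pics/s12.png",a);cv2.imwrite("pics/d12.png",b)
old=cv2.imread("pics/d8.png");dif=cv2.absdiff(old,b).max(2)>50
print("tray area change side:",dif[255:380,280:365].mean(), "scene:",(cv2.absdiff(cv2.imread("pics/s8.png"),a).max(2)>50)[120:230,150:290].mean())
cv2.imwrite("pics/m12.png",np.hstack([a[90:370,130:470],b[100:380,190:500]]))
```

```text
[563.4 115.9 251. ] [-180.    -0.   172.6] g 0.04326569956606523 F [-0.1 -0.8 -0.8] total [ -61. -232.  101.] row [-10.2 -38.7  16.8]
tray area change side: 0.00037647058823529414 scene: 0.10402597402597402
```

View pics/m12.png

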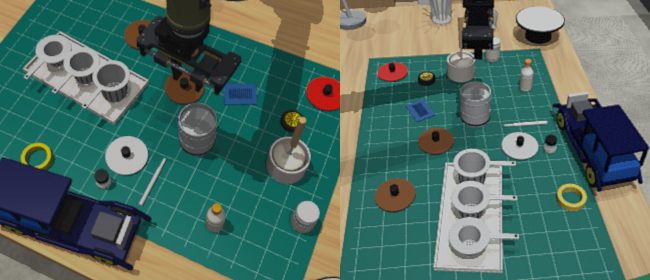

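The brush stands upright in the crock, and the tray has not changed (0.04 % of its pixels in the side view). That was picture 16, so I have overrun the limit of 14. I'll view no more and check by numbers from here. Next is the deep strainer.

{"fn": "step_arm", "kwargs": {"moves": [{"dp": [-10.2,-38.7,10],"dr": [0,0,0],"fingers": 0.5},{"dp": [-10.2,-38.7,15],"dr": [0,0,0],"fingers": 0.5},{"dp": [-10.2,-38.7,20],"dr": [0,0,0],"fingers": 0.5},{"dp": [-10.2,-38.7,20],"dr": [0,0,0],"fingers": 0.5},{"dp": [-10.2,-38.6,20],"dr": [0,0,0],"fingers": 0.5}]}}

```text
time_s: 48.95
tool_pos: [0.5896, -0.0836, 0.1656]
tool_rot: [-180.0, 0.0, 172.6]
force: [0.4, -0.6, 0.8]
grip_width: 0.0436
grasp_force: 0.0
```

{"fn": "step_arm", "kwargs": {"moves": [{"dp": [-10.2,-38.6,16],"dr": [0,0,0],"fingers": 0.5},{"dp": [0,0,20],"dr": [0,0,0],"fingers": 0.5},{"dp": [0,0,20],"dr": [0,0,0],"fingers": 0.5},{"dp": [0,0,0],"dr": [0,0,0],"fingers": 0.5},{"dp": [0,0,0],"dr": [0,0,0],"fingers": 0.5}]}}

```text
time_s: 49.58
tool_pos: [0.5951, -0.1219, 0.1109]
tool_rot: [-180.0, 0.1, 172.7]
force: [-0.3, 0.4, 0.1]
grip_width: 0.0435
grasp_force: 0.0
```

Run:
```python
from h import *
plan(594,-122,63.5,3)
w=env.read_camera("wrist")[:,:,::-1];cv2.imwrite("pics/w13.png",w)
m=env.camera_model("wrist")
# handle axis check: bright pixels along row at r~95 from strainer axis; hole/handle expected
c,s=np.cos(np.radians(-7.4)),np.sin(np.radians(-7.4)); cen=np.array([.594-.07*c,-.122-.07*s])
for r in(.05,.105):
    for t in(-.012,-.008,0,.008,.012):
        u=P(m,(cen[0]+r*c-t*s,cen[1]+r*s+t*c,.083)); 
        ui=u.astype(int); print(r,t,ui,w[ui[1],ui[0]] if 0<=ui[1]<400 and 0<=ui[0]<640 else None)
```

```text
[ 595.1 -121.9  110.9] [-1.800e+02  1.000e-01  1.727e+02] g 0.04350339935823115 F [-0.3  0.4  0.1] total [ 1.1 -0.2 47.4] row [ 0.4 -0.1 15.8]
0.05 -0.012 [298 202] [ 95  98 101]
0.05 -0.008 [304 202] [90 93 98]
0.05 0 [317 202] [118 114 114]
0.05 0.008 [330 202] [88 90 95]
0.05 0.012 [337 202] [85 88 93]
0.105 -0.012 [299 281] [27 25 28]
0.105 -0.008 [305 281] [29 26 30]
0.105 0 [317 281] [31 30 30]
0.105 0.008 [329 281] [29 28 30]
0.105 0.012 [335 281] [28 26 31]
```

{"fn": "step_arm", "kwargs": {"moves": [{"dp": [0,0,25],"dr": [0,0,0],"fingers": 0.5},{"dp": [0,0,15],"dr": [0,0,0],"fingers": 0.5},{"dp": [0,0,7],"dr": [0,0,0],"fingers": 0.5},{"dp": [0,0,0],"dr": [0,0,0],"fingers": 0.5},{"dp": [0,0,0],"dr": [0,0,0],"fingers": 1}]}}

```text
time_s: 50.25
tool_pos: [0.5952, -0.1221, 0.0639]
tool_rot: [-180.0, 0.1, 172.7]
force: [-0.9, -0.4, 0.3]
grip_width: 0.0393
grasp_force: 0.0
```

{"fn": "step_arm", "kwargs": {"moves": [{"dp": [0,0,0],"dr": [0,0,0],"fingers": 1},{"dp": [0,0,0],"dr": [0,0,0],"fingers": 1},{"dp": [0,0,0],"dr": [0,0,0],"fingers": 1},{"dp": [0,0,0],"dr": [0,0,0],"fingers": 1},{"dp": [0,0,0],"dr": [0,0,0],"fingers": 1}]}}

```text
time_s: 50.88
tool_pos: [0.5947, -0.122, 0.0632]
tool_rot: [180.0, 0.0, 172.7]
force: [-0.2, -0.5, 0.9]
grip_width: 0.0107
grasp_force: 50.0
```

{"fn": "step_arm", "kwargs": {"moves": [{"dp": [0,0,-10],"dr": [0,0,0],"fingers": 1},{"dp": [0,0,-25],"dr": [0,0,0],"fingers": 1},{"dp": [0,0,-35],"dr": [0,0,0],"fingers": 1},{"dp": [0,0,-35],"dr": [0,0,0],"fingers": 1},{"dp": [0,0,-22],"dr": [0,0,0],"fingers": 1}]}}

```text
time_s: 51.5
tool_pos: [0.5952, -0.1221, 0.1927]
tool_rot: [-180.0, 0.2, 172.7]
force: [0.6, 0.2, -1.4]
grip_width: 0.0104
grasp_force: 50.0
```

{"fn": "step_arm", "kwargs": {"moves": [{"dp": [0,0,0],"dr": [0,0,0],"fingers": 1},{"dp": [0,0,0],"dr": [0,0,0],"fingers": 1},{"dp": [0,0,0],"dr": [0,0,0],"fingers": 1},{"dp": [0,0,0],"dr": [0,0,0],"fingers": 1},{"dp": [0,0,0],"dr": [0,0,0],"fingers": 1}]}}

```text
time_s: 52.12
tool_pos: [0.5944, -0.122, 0.1896]
tool_rot: [-180.0, -0.0, 172.7]
force: [0.5, -0.0, -1.4]
grip_width: 0.0103
grasp_force: 50.0
```

Run:
```python
from pot import *
plan(542,66.4,190,5)
b=env.read_camera("side")[:,:,::-1];a=env.read_camera("scene")[:,:,::-1];cv2.imwrite("pics/s14.png",a);cv2.imwrite("pics/d14.png",b)
print(rim(a,env.camera_model("scene")))
# brim height check: strainer brim circle (r46) seen from the side at z of brim top
o=env.get_obs();p=o["tool_pos"]*1000
hz=(p[2]+18+2)/1000
for c in ("side","scene"):
    im=b if c=="side" else a; 
    try: print(c,rim(im,env.camera_model(c),((p[0]-69.4)/1000,(p[1]+9)/1000),hz,.046))
    except Exception as e: print(e)
```

```text
[ 594.4 -122.   189.6] [-180.    -0.   172.7] g 0.010346335180447256 F [ 0.5 -0.  -1.4] total [ 76.  180.1  -0.4] row [15.2 36.  -0.1]
(array([556.8, 134.2]), np.float64(0.61), 46)
side (array([568.8,   2.5]), np.float64(22.46), 172)
scene (array([ 480.5, -199.2]), np.float64(16.16), 135)
```

{"fn": "step_arm", "kwargs": {"moves": [{"dp": [15.2,35.9,0],"dr": [0,0,0],"fingers": 1},{"dp": [15.2,35.9,0],"dr": [0,0,0],"fingers": 1},{"dp": [15.2,36,0],"dr": [0,0,0],"fingers": 1},{"dp": [15.2,36,0],"dr": [0,0,0],"fingers": 1},{"dp": [15.2,36,0],"dr": [0,0,0],"fingers": 1}]}}

```text
time_s: 52.85
tool_pos: [0.5418, 0.0672, 0.1903]
tool_rot: [-180.0, 0.0, 172.7]
force: [0.7, 0.1, -1.0]
grip_width: 0.0106
grasp_force: 50.0
```

{"fn": "step_arm", "kwargs": {"moves": [{"dp": [0,0,0],"dr": [0,0,0.166],"fingers": 1},{"dp": [0,0,0],"dr": [0,0,0.166],"fingers": 1},{"dp": [0,0,0],"dr": [0,0,0.166],"fingers": 1},{"dp": [0,0,0],"dr": [0,0,0.166],"fingers": 1},{"dp": [0,0,0],"dr": [0,0,0.166],"fingers": 1}]}}

```text
time_s: 53.48
tool_pos: [0.5421, 0.066, 0.1901]
tool_rot: [180.0, 0.0, 124.8]
force: [-0.2, 0.5, -1.1]
grip_width: 0.0108
grasp_force: 50.0
```

{"fn": "step_arm", "kwargs": {"moves": [{"dp": [0,0,0],"dr": [0,0,0.166],"fingers": 1},{"dp": [0,0,0],"dr": [0,0,0.166],"fingers": 1},{"dp": [0,0,0],"dr": [0,0,0.166],"fingers": 1},{"dp": [0,0,0],"dr": [0,0,0.166],"fingers": 1},{"dp": [0,0,0],"dr": [0,0,0.166],"fingers": 1}]}}

```text
time_s: 54.1
tool_pos: [0.542, 0.066, 0.1901]
tool_rot: [180.0, 0.0, 77.3]
force: [-0.5, 0.0, -1.1]
grip_width: 0.0107
grasp_force: 50.0
```

{"fn": "step_arm", "kwargs": {"moves": [{"dp": [0,0,0],"dr": [0,0,0],"fingers": 1},{"dp": [0,0,0],"dr": [0,0,0],"fingers": 1},{"dp": [0,0,0],"dr": [0,0,0],"fingers": 1},{"dp": [0,0,0],"dr": [0,0,0],"fingers": 1},{"dp": [0,0,0],"dr": [0,0,0],"fingers": 1}]}}

```text
time_s: 54.72
tool_pos: [0.5421, 0.066, 0.1901]
tool_rot: [180.0, -0.0, 77.6]
force: [-0.8, -0.5, -1.2]
grip_width: 0.0104
grasp_force: 50.0
```

Run:
```python
from pot import *
plan(541.5,66.2,89,5)
w=env.read_camera("wrist")[:,:,::-1];cv2.imwrite("pics/w15.png",w);m=env.camera_model("wrist")
o=env.get_obs();p=o["tool_pos"]
# brim (upper face at tool z+20 mm) seen by the wrist camera: bright disc -> ellipse
print("expected centre",P(m,(p[0]+.0152,p[1]+.0684,p[2]+.02)))
hsv=cv2.cvtColor(np.ascontiguousarray(w),cv2.COLOR_BGR2HSV);k=((hsv[:,:,1]<60)&(hsv[:,:,2]>60)).astype(np.uint8);k[:,:150]=0;k[:,500:]=0
n,l,st,c=cv2.connectedComponentsWithStats(k);print([ (st[i].tolist(),c[i].round().tolist()) for i in np.argsort(-st[1:,4])[:3]+1])
```

```text
[542.1  66.  190.1] [180.   -0.   77.6] g 0.010412498294094736 F [-0.8 -0.5 -1.2] total [  0.   -0.6 101.1] row [ 0.  -0.1 20.2]
expected centre [317.58683862 124.81211433]
[([211, 3, 289, 277, 34119], [323.0, 123.0]), ([396, 166, 93, 87, 5978], [441.0, 209.0]), ([292, 308, 52, 33, 1082], [317.0, 327.0])]
```

{"fn": "step_arm", "kwargs": {"moves": [{"dp": [0,-0.6,20],"dr": [0,0,0],"fingers": 1},{"dp": [0,0,20],"dr": [0,0,0],"fingers": 1},{"dp": [0,0,20],"dr": [0,0,0],"fingers": 1},{"dp": [0,0,15],"dr": [0,0,0],"fingers": 1},{"dp": [0,0,0],"dr": [0,0,0],"fingers": 1}]}}

```text
time_s: 55.4
tool_pos: [0.5406, 0.066, 0.1139]
tool_rot: [-179.9, 0.1, 77.6]
force: [-0.1, -0.3, -0.8]
grip_width: 0.0107
grasp_force: 50.0
```

{"fn": "step_arm", "kwargs": {"moves": [{"dp": [0,0,12],"dr": [0,0,0],"fingers": 1},{"dp": [0,0,8],"dr": [0,0,0],"fingers": 1},{"dp": [0,0,3],"dr": [0,0,0],"fingers": 1},{"dp": [0,0,0],"dr": [0,0,0],"fingers": 1},{"dp": [0,0,0],"dr": [0,0,0],"fingers": 1}]}}

```text
time_s: 56.02
tool_pos: [0.5418, 0.0662, 0.0924]
tool_rot: [180.0, -0.0, 77.6]
force: [1.2, 0.1, -0.7]
grip_width: 0.0103
grasp_force: 50.0
```

{"fn": "step_arm", "kwargs": {"moves": [{"dp": [0,0,2],"dr": [0,0,0],"fingers": 1},{"dp": [0,0,0],"dr": [0,0,0],"fingers": 1},{"dp": [0,0,0],"dr": [0,0,0],"fingers": 1},{"dp": [0,0,0],"dr": [0,0,0],"fingers": 1},{"dp": [0,0,0],"dr": [0,0,0],"fingers": 1}]}}

```text
time_s: 56.65
tool_pos: [0.5416, 0.0662, 0.0902]
tool_rot: [180.0, -0.0, 77.6]
force: [0.8, 0.9, -0.9]
grip_width: 0.0107
grasp_force: 50.0
```

{"fn": "step_arm", "kwargs": {"moves": [{"dp": [0,0,1],"dr": [0,0,0],"fingers": 1},{"dp": [0,0,0],"dr": [0,0,0],"fingers": 1},{"dp": [0,0,0],"dr": [0,0,0],"fingers": 0.5},{"dp": [0,0,0],"dr": [0,0,0],"fingers": 0.5},{"dp": [0,0,0],"dr": [0,0,0],"fingers": 0.5}]}}

```text
time_s: 57.28
tool_pos: [0.5415, 0.0662, 0.089]
tool_rot: [-180.0, 0.0, 77.6]
force: [-0.0, -0.0, -0.4]
grip_width: 0.033
grasp_force: 0.0
```

{"fn": "step_arm", "kwargs": {"moves": [{"dp": [0,0,-20],"dr": [0,0,0],"fingers": 0.5},{"dp": [0,0,-40],"dr": [0,0,0],"fingers": 0.5},{"dp": [0,0,0],"dr": [0,0,0.165],"fingers": 0.5},{"dp": [0,0,0],"dr": [0,0,0.165],"fingers": 0.5},{"dp": [0,0,0],"dr": [0,0,0.165],"fingers": 0.5}]}}

```text
time_s: 57.9
tool_pos: [0.5415, 0.0662, 0.1492]
tool_rot: [180.0, -0.0, 48.9]
force: [0.0, 0.3, 0.9]
grip_width: 0.0436
grasp_force: 0.0
```

{"fn": "step_arm", "kwargs": {"moves": [{"dp": [0,0,0],"dr": [0,0,0.165],"fingers": 0.5},{"dp": [0,0,0],"dr": [0,0,0.165],"fingers": 0.5},{"dp": [0,0,0],"dr": [0,0,0.165],"fingers": 0.5},{"dp": [0,0,0],"dr": [0,0,0.165],"fingers": 0.5},{"dp": [0,0,0],"dr": [0,0,0.165],"fingers": 0.5}]}}

```text
time_s: 58.52
tool_pos: [0.5415, 0.0662, 0.149]
tool_rot: [180.0, 0.0, 1.6]
force: [-0.4, 0.4, 0.5]
grip_width: 0.0438
grasp_force: 0.0
```

{"fn": "step_arm", "kwargs": {"moves": [{"dp": [0,0,0],"dr": [0,0,0.167],"fingers": 0.5},{"dp": [11,39.2,0],"dr": [0,0,0],"fingers": 0.5},{"dp": [11,39.2,0],"dr": [0,0,0],"fingers": 0.5},{"dp": [11,39.2,0],"dr": [0,0,0],"fingers": 0.5},{"dp": [11,39.2,0],"dr": [0,0,0],"fingers": 0.5}]}}

```text
time_s: 59.15
tool_pos: [0.5644, -0.0962, 0.1491]
tool_rot: [-180.0, -0.0, -7.6]
force: [0.4, -0.4, -0.9]
grip_width: 0.0434
grasp_force: 0.0
```

{"fn": "step_arm", "kwargs": {"moves": [{"dp": [11,39.2,0],"dr": [0,0,0],"fingers": 0.5},{"dp": [11,39.2,0],"dr": [0,0,0],"fingers": 0.5},{"dp": [11,39.2,0],"dr": [0,0,0],"fingers": 0.5},{"dp": [0,0,30],"dr": [0,0,0],"fingers": 0.5},{"dp": [0,0,0],"dr": [0,0,0],"fingers": 0.5}]}}

```text
time_s: 59.78
tool_pos: [0.5794, -0.2156, 0.1165]
tool_rot: [-179.9, 0.3, -7.7]
force: [0.1, 0.1, -0.2]
grip_width: 0.0434
grasp_force: 0.0
```

Run:
```python
from pot import *
plan(581.5,-216.3,51,3)
b=env.read_camera("side")[:,:,::-1];a=env.read_camera("scene")[:,:,::-1];w=env.read_camera("wrist")[:,:,::-1]
for n,i in(("s16",a),("d16",b),("w16",w)):cv2.imwrite(f"pics/{n}.png",i)
s,d=env.camera_model("scene"),env.camera_model("side")
for z in(.105,.109,.115): print(z,rim(a,s,z=z,r=.046))
# compare pot region with the time when only the deep one hung in it (s6/d6 pictures)
for n,i,m in(("s6",a,s),("d6",b,d)):
    u=P(m,(.557,.1348,.09)).astype(int); o=cv2.imread(f"pics/{n}.png"); sl=(slice(u[1]-40,u[1]+45),slice(u[0]-45,u[0]+55))
    print(n,"diff frac",(cv2.absdiff(o,i).max(2)>40)[sl].mean())
# handle hole/tray checks: diff against d12 in tray shallow/mid area
print("tray diff",(cv2.absdiff(cv2.imread("pics/d12.png"),b).max(2)>50)[300:375,280:350].mean())
m=env.camera_model("wrist");c,t=np.cos(np.radians(-7.6)),np.sin(np.radians(-7.6));cen=np.array([.5815-.07*c,-.2163-.07*t])
print("profile",[w[tuple(P(m,(cen[0]+.1*c-q*t,cen[1]+.1*t+q*c,.071)).astype(int)[::-1])].tolist() for q in(-.01,-.007,-.004,0,.004,.007,.01)],P(m,(cen[0]+.1*c,cen[1]+.1*t,.071)))
```

```text
[ 579.4 -215.6  116.5] [-179.9    0.3   -7.7] g 0.043371999364349954 F [ 0.1  0.1 -0.2] total [ 2.2  0.4 65.5] row [ 0.7  0.1 21.8]
0.105 (array([551.7, 115.1]), np.float64(13.59), 92)
0.109 (array([554.5, 115.3]), np.float64(13.78), 90)
0.115 (array([558.4, 115.5]), np.float64(13.71), 88)
s6 diff frac 0.14835294117647058
d6 diff frac 0.5922352941176471
tray diff 0.07066666666666667
profile [[45, 49, 12], [136, 133, 127], [225, 220, 223], [33, 29, 31], [242, 239, 241], [54, 60, 8], [42, 45, 5]] [318.27892414 181.40916532]
```

```bash
cat > hole.py <<'E'
from h import *
def hole(ims,X,r=7,win=18):  # triangulate a handle's hole by template from the first pictures
    uv=[]
    for c,im in zip(("scene","side"),ims):
        m=env.camera_model(c);u0=P(m,X).round().astype(int);T=cv2.imread(f"pics/{c}0.png")[u0[1]-r:u0[1]+r+1,u0[0]-r:u0[0]+r+1]
        S=np.ascontiguousarray(im[u0[1]-win:u0[1]+win+1,u0[0]-win:u0[0]+win+1]);R=cv2.matchTemplate(S,T,5)
        j=np.unravel_index(R.argmax(),R.shape);y,x=j
        def sub(a): return 0 if len(a)<3 else .5*(a[0]-a[2])/(a[0]-2*a[1]+a[2]+1e-9)
        dx=sub(R[y,max(x-1,0):x+2]);dy=sub(R[max(y-1,0):y+2,x]);uv.append((P(m,X)+np.array([x+dx,y+dy])-(win-r)));print(c,"score",R.max().round(2),"shift",np.round([x+dx-(win-r),y+dy-(win-r)],2))
    return np.round(tri(env.camera_model("scene"),uv[0],env.camera_model("side"),uv[1])*1000,1)
E
python3 - <<'E'
from hole import *
print(hole([cv2.imread("pics/s16.png"),cv2.imread("pics/d16.png")],(.5352,.0349,.1076)))
E
```

```text
scene score 0.97 shift [-0.02  0.01]
side score 0.93 shift [-0.   -0.15]
[535.3  35.  108. ]
```

The deep strainer is back home: its hole is at (535.3,35.0,108.0), the same as at the start. Now the mid one.

{"fn": "step_arm", "kwargs": {"moves": [{"dp": [0,0,30],"dr": [0,0,0],"fingers": 0.5},{"dp": [0,0,25],"dr": [0,0,0],"fingers": 0.5},{"dp": [0,0,12],"dr": [0,0,0],"fingers": 0.5},{"dp": [0,0,0],"dr": [0,0,0],"fingers": 0.5},{"dp": [0,0,0],"dr": [0,0,0],"fingers": 1}]}}

```text
time_s: 60.55
tool_pos: [0.5825, -0.2162, 0.0535]
tool_rot: [180.0, -0.1, -7.6]
force: [-0.6, -0.3, 0.4]
grip_width: 0.0389
grasp_force: 0.0
```

{"fn": "step_arm", "kwargs": {"moves": [{"dp": [0,0,0],"dr": [0,0,0],"fingers": 1},{"dp": [0,0,0],"dr": [0,0,0],"fingers": 1},{"dp": [0,0,0],"dr": [0,0,0],"fingers": 1},{"dp": [0,0,0],"dr": [0,0,0],"fingers": 1},{"dp": [0,0,0],"dr": [0,0,0],"fingers": 1}]}}

```text
time_s: 61.18
tool_pos: [0.5817, -0.2161, 0.0523]
tool_rot: [180.0, -0.0, -7.6]
force: [-0.2, -0.0, 0.5]
grip_width: 0.0106
grasp_force: 50.0
```

{"fn": "step_arm", "kwargs": {"moves": [{"dp": [0,0,-10],"dr": [0,0,0],"fingers": 1},{"dp": [0,0,-25],"dr": [0,0,0],"fingers": 1},{"dp": [0,0,-35],"dr": [0,0,0],"fingers": 1},{"dp": [0,0,-35],"dr": [0,0,0],"fingers": 1},{"dp": [0,0,-25],"dr": [0,0,0],"fingers": 1}]}}

```text
time_s: 61.8
tool_pos: [0.5817, -0.2163, 0.1844]
tool_rot: [180.0, -0.1, -7.6]
force: [0.3, -0.3, -1.2]
grip_width: 0.0107
grasp_force: 50.0
```

{"fn": "step_arm", "kwargs": {"moves": [{"dp": [0,0,0],"dr": [0,0,0],"fingers": 1},{"dp": [0,-44,0],"dr": [0,0,0],"fingers": 1},{"dp": [0,-44,0],"dr": [0,0,0],"fingers": 1},{"dp": [0,-44,0],"dr": [0,0,0],"fingers": 1},{"dp": [0,-44,0],"dr": [0,0,0],"fingers": 1}]}}

```text
time_s: 62.42
tool_pos: [0.6039, -0.0401, 0.1803]
tool_rot: [180.0, 0.1, -7.6]
force: [0.8, -0.5, -1.2]
grip_width: 0.0107
grasp_force: 50.0
```

{"fn": "step_arm", "kwargs": {"moves": [{"dp": [0,-44,0],"dr": [0,0,0],"fingers": 1},{"dp": [0,-44,0],"dr": [0,0,0],"fingers": 1},{"dp": [0,-44,0],"dr": [0,0,0],"fingers": 1},{"dp": [0,-44,0],"dr": [0,0,-0.094],"fingers": 1},{"dp": [0,0,0],"dr": [0,0,0],"fingers": 1}]}}

```text
time_s: 63.05
tool_pos: [0.6271, 0.1397, 0.1806]
tool_rot: [-179.9, 0.1, -1.6]
force: [0.0, 0.1, -0.6]
grip_width: 0.0107
grasp_force: 50.0
```

{"fn": "step_arm", "kwargs": {"moves": [{"dp": [0,0,0],"dr": [0,0,0],"fingers": 1},{"dp": [0,0,0],"dr": [0,0,0],"fingers": 1},{"dp": [0,0,0],"dr": [0,0,0],"fingers": 1},{"dp": [0,0,0],"dr": [0,0,0],"fingers": 1},{"dp": [0,0,0],"dr": [0,0,0],"fingers": 1}]}}

```text
time_s: 63.68
tool_pos: [0.6282, 0.1326, 0.1822]
tool_rot: [-180.0, -0.0, -2.3]
force: [0.3, 0.3, -1.2]
grip_width: 0.0106
grasp_force: 50.0
```

Run:
```python
from hole import *
plan(628.1,132.7,93,5)
```

```text
[628.2 132.6 182.2] [-180.    -0.    -2.3] g 0.010565895282439973 F [ 0.3  0.3 -1.2] total [-0.1 -0.1 89.2] row [-0.  -0.  17.8]
```

{"fn": "step_arm", "kwargs": {"moves": [{"dp": [0,0,20],"dr": [0,0,0],"fingers": 1},{"dp": [0,0,20],"dr": [0,0,0],"fingers": 1},{"dp": [0,0,20],"dr": [0,0,0],"fingers": 1},{"dp": [0,0,10],"dr": [0,0,0],"fingers": 1},{"dp": [0,0,10],"dr": [0,0,0],"fingers": 1}]}}

```text
time_s: 64.3
tool_pos: [0.6282, 0.1329, 0.1012]
tool_rot: [180.0, 0.0, -2.2]
force: [-0.6, 0.3, -0.8]
grip_width: 0.0103
grasp_force: 50.0
```

{"fn": "step_arm", "kwargs": {"moves": [{"dp": [0,0,5],"dr": [0,0,0],"fingers": 1},{"dp": [0,0,2],"dr": [0,0,0],"fingers": 1},{"dp": [0,0,0],"dr": [0,0,0],"fingers": 1},{"dp": [0,0,0],"dr": [0,0,0],"fingers": 1},{"dp": [0,0,0],"dr": [0,0,0],"fingers": 1}]}}

```text
time_s: 64.92
tool_pos: [0.6284, 0.1329, 0.0955]
tool_rot: [-180.0, -0.0, -2.2]
force: [-0.6, -0.6, -0.4]
grip_width: 0.0105
grasp_force: 50.0
```

{"fn": "step_arm", "kwargs": {"moves": [{"dp": [0,0,1],"dr": [0,0,0],"fingers": 1},{"dp": [0,0,0],"dr": [0,0,0],"fingers": 1},{"dp": [0,0,0],"dr": [0,0,0],"fingers": 0.5},{"dp": [0,0,0],"dr": [0,0,0],"fingers": 0.5},{"dp": [0,0,0],"dr": [0,0,0],"fingers": 0.5}]}}

```text
time_s: 65.55
tool_pos: [0.6281, 0.1329, 0.094]
tool_rot: [180.0, 0.0, -2.2]
force: [-0.3, -0.1, -0.6]
grip_width: 0.0327
grasp_force: 0.0
```

{"fn": "step_arm", "kwargs": {"moves": [{"dp": [0,0,-20],"dr": [0,0,0],"fingers": 0.5},{"dp": [0,0,-37],"dr": [0,0,0],"fingers": 0.5},{"dp": [0,0,0],"dr": [0,0,0.094],"fingers": 0.5},{"dp": [0,44.6,0],"dr": [0,0,0],"fingers": 0.5},{"dp": [0,44.6,0],"dr": [0,0,0],"fingers": 0.5}]}}

```text
time_s: 66.18
tool_pos: [0.6168, 0.0441, 0.1529]
tool_rot: [-180.0, -0.1, -7.5]
force: [0.2, -0.5, -0.1]
grip_width: 0.0434
grasp_force: 0.0
```

{"fn": "step_arm", "kwargs": {"moves": [{"dp": [0,44.6,0],"dr": [0,0,0],"fingers": 0.5},{"dp": [0,44.6,0],"dr": [0,0,0],"fingers": 0.5},{"dp": [0,44.6,0],"dr": [0,0,0],"fingers": 0.5},{"dp": [0,44.6,0],"dr": [0,0,0],"fingers": 0.5},{"dp": [0,44.6,0],"dr": [0,0,0],"fingers": 0.5}]}}

```text
time_s: 66.8
tool_pos: [0.587, -0.1781, 0.153]
tool_rot: [-180.0, -0.1, -7.6]
force: [1.1, 0.2, -0.4]
grip_width: 0.0433
grasp_force: 0.0
```

{"fn": "step_arm", "kwargs": {"moves": [{"dp": [0,44.6,0],"dr": [0,0,0],"fingers": 0.5},{"dp": [0,44.6,0],"dr": [0,0,0],"fingers": 0.5},{"dp": [0,44.6,0],"dr": [0,0,0],"fingers": 0.5},{"dp": [0,0,30],"dr": [0,0,0],"fingers": 0.5},{"dp": [0,0,0],"dr": [0,0,0],"fingers": 0.5}]}}

```text
time_s: 67.42
tool_pos: [0.5677, -0.3087, 0.1201]
tool_rot: [-179.9, 0.2, -7.7]
force: [0.2, 0.2, -0.8]
grip_width: 0.0435
grasp_force: 0.0
```

```bash
cat > look.py <<'E'
from hole import *
def look(tag,cen,zt,yaw):
    b=env.read_camera("side")[:,:,::-1];a=env.read_camera("scene")[:,:,::-1];w=env.read_camera("wrist")[:,:,::-1]
    for n,i in(("s",a),("d",b),("w",w)):cv2.imwrite(f"pics/{n}{tag}.png",i)
    m=env.camera_model("wrist");c,t=np.cos(np.radians(yaw)),np.sin(np.radians(yaw));cen=np.array(cen)-.07*np.array([c,t])
    print("profile",[int(w[tuple(P(m,(cen[0]+.09*c-q*t,cen[1]+.09*t+q*c,zt)).astype(int)[::-1])].min()) for q in np.arange(-.012,.0121,.002)])
    return a,b
E
python3 - <<'E'
from look import *
plan(569.2,-309.5,39.5,3)
a,b=look("18",(.5692,-.3095),.059,-7.6)
print("deep",hole([a,b],(.5352,.0349,.1076)))
print("mid",hole([a,b],(.6599,.1309,.1101)))
print("tray diff",(cv2.absdiff(cv2.imread("pics/s16.png"),a).max(2)>50)[120:200,150:230].mean())
E
```

```text
[ 567.7 -308.7  120.1] [-179.9    0.2   -7.7] g 0.043537710696475204 F [ 0.2  0.2 -0.8] total [ 1.6  0.6 80.6] row [ 0.5  0.2 26.9]
profile [51, 50, 48, 134, 139, 141, 143, 148, 147, 57, 57, 55, 52]
scene score 1.0 shift [ 0.01 -0.01]
side score 0.93 shift [ 0.   -0.15]
deep [535.3  35.1 108. ]
scene score 0.99 shift [0.07 0.05]
side score 0.38 shift [11.  -9.9]
mid [682.8 136.1 144.9]
tray diff 0.3028125
```

Mid is home: the scene shift is under 0.1 px, while the side template is spoiled by the gripper in the first picture. Now the shallow one.

{"fn": "step_arm", "kwargs": {"moves": [{"dp": [0,0,30],"dr": [0,0,0],"fingers": 0.5},{"dp": [0,0,30],"dr": [0,0,0],"fingers": 0.5},{"dp": [0,0,17],"dr": [0,0,0],"fingers": 0.5},{"dp": [0,0,5],"dr": [0,0,0],"fingers": 0.5},{"dp": [0,0,0],"dr": [0,0,0],"fingers": 0.5}]}}

```text
time_s: 68.2
tool_pos: [0.5696, -0.3093, 0.04]
tool_rot: [180.0, -0.1, -7.6]
force: [-0.2, -0.2, 0.7]
grip_width: 0.0435
grasp_force: 0.0
```

{"fn": "step_arm", "kwargs": {"moves": [{"dp": [0,0,0],"dr": [0,0,0],"fingers": 1},{"dp": [0,0,0],"dr": [0,0,0],"fingers": 1},{"dp": [0,0,0],"dr": [0,0,0],"fingers": 1},{"dp": [0,0,0],"dr": [0,0,0],"fingers": 1},{"dp": [0,0,0],"dr": [0,0,0],"fingers": 1}]}}

```text
time_s: 68.82
tool_pos: [0.569, -0.3094, 0.0392]
tool_rot: [180.0, -0.0, -7.6]
force: [-0.0, -0.4, 0.4]
grip_width: 0.0109
grasp_force: 50.0
```

{"fn": "step_arm", "kwargs": {"moves": [{"dp": [0,0,-10],"dr": [0,0,0],"fingers": 1},{"dp": [0,0,-25],"dr": [0,0,0],"fingers": 1},{"dp": [0,0,-35],"dr": [0,0,0],"fingers": 1},{"dp": [0,0,-35],"dr": [0,0,0],"fingers": 1},{"dp": [0,0,-28],"dr": [0,0,0],"fingers": 1}]}}

```text
time_s: 69.45
tool_pos: [0.5692, -0.3093, 0.1743]
tool_rot: [180.0, -0.1, -7.6]
force: [0.6, -0.3, -2.2]
grip_width: 0.0107
grasp_force: 50.0
```

{"fn": "step_arm", "kwargs": {"moves": [{"dp": [-8,-42,0],"dr": [0,0,0],"fingers": 1},{"dp": [-8,-42,0],"dr": [0,0,0],"fingers": 1},{"dp": [-8,-42,0],"dr": [0,0,0],"fingers": 1},{"dp": [-8,-42,0],"dr": [0,0,0],"fingers": 1},{"dp": [-8,-42,0],"dr": [0,0,0],"fingers": 1}]}}

```text
time_s: 70.08
tool_pos: [0.557, -0.0944, 0.1727]
tool_rot: [-180.0, -0.0, -7.6]
force: [1.0, 0.2, -1.0]
grip_width: 0.0105
grasp_force: 50.0
```

{"fn": "step_arm", "kwargs": {"moves": [{"dp": [-8,-42,0],"dr": [0,0,0],"fingers": 1},{"dp": [-8,-42,0],"dr": [0,0,0],"fingers": 1},{"dp": [-8,-42,0],"dr": [0,0,0],"fingers": 1},{"dp": [-8,-42,0],"dr": [0,0,0],"fingers": 1},{"dp": [-8,-42,0],"dr": [0,0,0],"fingers": 1}]}}

```text
time_s: 70.7
tool_pos: [0.5452, 0.119, 0.1727]
tool_rot: [-180.0, -0.0, -7.6]
force: [0.7, -0.1, -1.2]
grip_width: 0.0107
grasp_force: 50.0
```

{"fn": "step_arm", "kwargs": {"moves": [{"dp": [-8,-42,0],"dr": [0,0,0],"fingers": 1},{"dp": [-8,-42,0],"dr": [0,0,0],"fingers": 1},{"dp": [0,0,0],"dr": [0,0,-0.17],"fingers": 1},{"dp": [0,0,0],"dr": [0,0,-0.17],"fingers": 1},{"dp": [0,0,0],"dr": [0,0,-0.17],"fingers": 1}]}}

```text
time_s: 71.32
tool_pos: [0.5406, 0.2031, 0.1724]
tool_rot: [180.0, -0.0, 21.9]
force: [0.7, 0.1, -1.3]
grip_width: 0.0108
grasp_force: 50.0
```

{"fn": "step_arm", "kwargs": {"moves": [{"dp": [0,0,0],"dr": [0,0,-0.17],"fingers": 1},{"dp": [0,0,0],"dr": [0,0,-0.17],"fingers": 1},{"dp": [0,0,0],"dr": [0,0,-0.17],"fingers": 1},{"dp": [0,0,0],"dr": [0,0,-0.17],"fingers": 1},{"dp": [0,0,0],"dr": [0,0,-0.17],"fingers": 1}]}}

```text
time_s: 71.95
tool_pos: [0.5406, 0.2029, 0.1725]
tool_rot: [180.0, 0.0, 70.6]
force: [-0.2, -0.0, -1.6]
grip_width: 0.0107
grasp_force: 50.0
```

{"fn": "step_arm", "kwargs": {"moves": [{"dp": [0,0,0],"dr": [0,0,-0.17],"fingers": 1},{"dp": [0,0,0],"dr": [0,0,-0.17],"fingers": 1},{"dp": [0,0,0],"dr": [0,0,-0.12],"fingers": 1},{"dp": [0,0,0],"dr": [0,0,-0.12],"fingers": 1},{"dp": [0,0,0],"dr": [0,0,0],"fingers": 1}]}}

```text
time_s: 72.58
tool_pos: [0.5406, 0.2029, 0.1724]
tool_rot: [180.0, 0.0, 103.4]
force: [-0.3, -0.4, -1.2]
grip_width: 0.0105
grasp_force: 50.0
```

{"fn": "step_arm", "kwargs": {"moves": [{"dp": [0,0,0],"dr": [0,0,0],"fingers": 1},{"dp": [0,0,0],"dr": [0,0,0],"fingers": 1},{"dp": [0,0,0],"dr": [0,0,0],"fingers": 1},{"dp": [0,0,0],"dr": [0,0,0],"fingers": 1},{"dp": [0,0,0],"dr": [0,0,0],"fingers": 1}]}}

```text
time_s: 73.2
tool_pos: [0.5407, 0.2031, 0.1721]
tool_rot: [180.0, 0.0, 103.5]
force: [-0.7, 0.1, -0.6]
grip_width: 0.0104
grasp_force: 50.0
```

Run:
```python
from h import *
plan(540.9,203,97,5)
```

```text
[540.7 203.1 172.1] [180.    0.  103.5] g 0.010448460475327636 F [-0.7  0.1 -0.6] total [-0.1  0.2 75.1] row [-0.  0. 15.]
```

{"fn": "step_arm", "kwargs": {"moves": [{"dp": [0,0,20],"dr": [0,0,0],"fingers": 1},{"dp": [0,0,20],"dr": [0,0,0],"fingers": 1},{"dp": [0,0,15],"dr": [0,0,0],"fingers": 1},{"dp": [0,0,10],"dr": [0,0,0],"fingers": 1},{"dp": [0,0,6],"dr": [0,0,0],"fingers": 1}]}}

```text
time_s: 73.82
tool_pos: [0.5407, 0.2031, 0.1007]
tool_rot: [-180.0, 0.0, 103.5]
force: [-0.2, -0.2, -1.4]
grip_width: 0.0107
grasp_force: 50.0
```

{"fn": "step_arm", "kwargs": {"moves": [{"dp": [0,0,2.5],"dr": [0,0,0],"fingers": 1},{"dp": [0,0,0],"dr": [0,0,0],"fingers": 1},{"dp": [0,0,1.5],"dr": [0,0,0],"fingers": 1},{"dp": [0,0,0],"dr": [0,0,0],"fingers": 1},{"dp": [0,0,0],"dr": [0,0,0],"fingers": 1}]}}

```text
time_s: 74.45
tool_pos: [0.5409, 0.2032, 0.0974]
tool_rot: [180.0, -0.0, 103.5]
force: [-0.2, 0.7, -1.2]
grip_width: 0.0108
grasp_force: 50.0
```

{"fn": "step_arm", "kwargs": {"moves": [{"dp": [0,0,0],"dr": [0,0,0],"fingers": 0.5},{"dp": [0,0,0],"dr": [0,0,0],"fingers": 0.5},{"dp": [0,0,0],"dr": [0,0,0],"fingers": 0.5},{"dp": [0,0,-25],"dr": [0,0,0],"fingers": 0.4},{"dp": [0,0,-28],"dr": [0,0,0],"fingers": 0.4}]}}

```text
time_s: 75.08
tool_pos: [0.5403, 0.2029, 0.1502]
tool_rot: [-179.9, 0.0, 103.5]
force: [0.2, 0.3, 0.1]
grip_width: 0.0491
grasp_force: 0.0
```

{"fn": "step_arm", "kwargs": {"moves": [{"dp": [0,0,0],"dr": [0,0,0.118],"fingers": 0.4},{"dp": [0,0,0],"dr": [0,0,0.118],"fingers": 0.4},{"dp": [-40.6,25.9,0],"dr": [0,0,0],"fingers": 0.4},{"dp": [-40.6,25.9,0],"dr": [0,0,0],"fingers": 0.4},{"dp": [-40.6,25.9,0],"dr": [0,0,0],"fingers": 0.4}]}}

```text
time_s: 75.7
tool_pos: [0.6192, 0.0802, 0.1503]
tool_rot: [180.0, 0.0, 90.0]
force: [0.3, 0.3, -0.1]
grip_width: 0.0522
grasp_force: 0.0
```

{"fn": "step_arm", "kwargs": {"moves": [{"dp": [-40.6,25.9,0],"dr": [0,0,0],"fingers": 0.4},{"dp": [-40.6,25.9,0],"dr": [0,0,0],"fingers": 0.4},{"dp": [0,0,0],"dr": [0,0,0],"fingers": 0.4},{"dp": [0,0,0],"dr": [0,0,0],"fingers": 0.4},{"dp": [0,0,0],"dr": [0,0,0],"fingers": 0.4}]}}

```text
time_s: 76.32
tool_pos: [0.6697, 0.0023, 0.1501]
tool_rot: [-180.0, -0.1, 90.2]
force: [0.0, -0.2, 0.0]
grip_width: 0.052
grasp_force: 0.0
```

Run:
```python
from hole import *
plan(670.2,0,15,4)
b=env.read_camera("side")[:,:,::-1];a=env.read_camera("scene")[:,:,::-1]
cv2.imwrite("pics/s20.png",a);cv2.imwrite("pics/d20.png",b)
print("deep",hole([a,b],(.5352,.0349,.1076)));print("mid",hole([a,b],(.6599,.1309,.1101)));print("shallow",hole([a,b],(.5327,.2359,.1158)))
# lid knob where expected? dark blob in an earlier unobstructed pair
s,d=env.camera_model("scene"),env.camera_model("side");o=[]
for n,m in(("s12",s),("d12",d)):
    im=cv2.imread(f"pics/{n}.png");u=P(m,(.67,0,.026)).astype(int);k=(im[u[1]-12:u[1]+12,u[0]-12:u[0]+12].max(2)<60).astype(np.uint8)
    N,l,st,c=cv2.connectedComponentsWithStats(k);i=1+st[1:,4].argmax();o.append(c[i]+u-12);print(st[i])
print("knob",tri(s,o[0],d,o[1])*1000)
```

```text
[669.7   2.3 150.1] [-1.80e+02 -1.00e-01  9.02e+01] g 0.05196854165914346 F [ 0.  -0.2  0. ] total [ -2.3   0.4 135.1] row [-0.6  0.1 33.8]
scene score 1.0 shift [ 0.01 -0.01]
side score 0.93 shift [ 0.01 -0.15]
deep [535.3  35.1 108. ]
scene score 0.98 shift [0.14 0.16]
side score 0.42 shift [-8.24  1.78]
mid [645.5 131.9  98.6]
scene score 0.95 shift [0.12 0.14]
side score 0.95 shift [0.03 0.07]
shallow [532.8 236.2 115.4]
[ 9  8  8 11 71]
[ 9  9  6  9 50]
knob [6.68518176e+02 3.52727081e-01 2.43179021e+01]
```

All three strainers are home, with hole heights as at the start, and the lid's knob is at (669,0). Now the lid.

{"fn": "step_arm", "kwargs": {"moves": [{"dp": [-2,0,35],"dr": [0,0,0],"fingers": 0.4},{"dp": [0,0,40],"dr": [0,0,0],"fingers": 0.4},{"dp": [0,0,35],"dr": [0,0,0],"fingers": 0.4},{"dp": [0,0,15],"dr": [0,0,0],"fingers": 0.4},{"dp": [0,0,8],"dr": [0,0,0],"fingers": 0.4}], "squeeze": 30}}

```text
time_s: 77.05
tool_pos: [0.6703, -0.0014, 0.017]
tool_rot: [180.0, -0.0, 90.0]
force: [-0.1, -0.2, -0.2]
grip_width: 0.0525
grasp_force: 0.0
```

{"fn": "step_arm", "kwargs": {"moves": [{"dp": [0,0,2],"dr": [0,0,0],"fingers": 0.4},{"dp": [0,0,0],"dr": [0,0,0],"fingers": 1},{"dp": [0,0,0],"dr": [0,0,0],"fingers": 1},{"dp": [0,0,0],"dr": [0,0,0],"fingers": 1},{"dp": [0,0,0],"dr": [0,0,0],"fingers": 1}]}}

```text
time_s: 77.68
tool_pos: [0.6704, -0.0019, 0.0154]
tool_rot: [180.0, 0.0, 90.0]
force: [0.0, -0.2, 2.4]
grip_width: 0.021
grasp_force: 30.0
```

{"fn": "step_arm", "kwargs": {"moves": [{"dp": [0,0,0],"dr": [0,0,0],"fingers": 1},{"dp": [0,0,-20],"dr": [0,0,0],"fingers": 1},{"dp": [0,0,-45],"dr": [0,0,0],"fingers": 1},{"dp": [0,0,-50],"dr": [0,0,0],"fingers": 1},{"dp": [0,0,-45],"dr": [0,0,0],"fingers": 1}]}}

```text
time_s: 78.3
tool_pos: [0.6704, -0.0019, 0.1783]
tool_rot: [179.9, -0.0, 90.0]
force: [0.2, 0.2, -1.6]
grip_width: 0.0213
grasp_force: 30.0
```

{"fn": "step_arm", "kwargs": {"moves": [{"dp": [0,0,0],"dr": [0,0,0],"fingers": 1},{"dp": [0,0,0],"dr": [0,0,0],"fingers": 1},{"dp": [0,0,0],"dr": [0,0,0],"fingers": 1},{"dp": [0,0,0],"dr": [0,0,0],"fingers": 1},{"dp": [0,0,0],"dr": [0,0,0],"fingers": 1}]}}

```text
time_s: 78.92
tool_pos: [0.6698, -0.0019, 0.1742]
tool_rot: [-179.9, 0.0, 90.0]
force: [-0.2, -0.2, -1.0]
grip_width: 0.0213
grasp_force: 30.0
```

Run:
```python
from h import *
plan(557,134.7,175,4)
```

```text
[669.8  -1.9 174.2] [-179.9    0.    90. ] g 0.02127725998176884 F [-0.2 -0.2 -1. ] total [ 136.6 -112.8   -0.8] row [ 34.2 -28.2  -0.2]
```

{"fn": "step_arm", "kwargs": {"moves": [{"dp": [33.7,-28.2,0],"dr": [0,0,0],"fingers": 1},{"dp": [33.7,-28.2,0],"dr": [0,0,0],"fingers": 1},{"dp": [33.7,-28.2,0],"dr": [0,0,0],"fingers": 1},{"dp": [33.6,-28.2,0],"dr": [0,0,0],"fingers": 1},{"dp": [0,0,0],"dr": [0,0,0],"fingers": 1}]}}

```text
time_s: 79.55
tool_pos: [0.555, 0.1372, 0.1752]
tool_rot: [-180.0, -0.1, 90.4]
force: [0.1, -0.8, -1.7]
grip_width: 0.0212
grasp_force: 30.0
```

{"fn": "step_arm", "kwargs": {"moves": [{"dp": [0,0,0],"dr": [0,0,0],"fingers": 1},{"dp": [0,0,0],"dr": [0,0,0],"fingers": 1},{"dp": [0,0,15],"dr": [0,0,0],"fingers": 1},{"dp": [0,0,15],"dr": [0,0,0],"fingers": 1},{"dp": [0,0,8],"dr": [0,0,0],"fingers": 1}]}}

```text
time_s: 80.18
tool_pos: [0.5564, 0.1323, 0.1349]
tool_rot: [-179.8, 0.0, 90.0]
force: [1.0, -1.1, -0.8]
grip_width: 0.0212
grasp_force: 30.0
```

{"fn": "step_arm", "kwargs": {"moves": [{"dp": [0,0,4],"dr": [0,0,0],"fingers": 1},{"dp": [0,0,3],"dr": [0,0,0],"fingers": 1},{"dp": [0,0,2],"dr": [0,0,0],"fingers": 1},{"dp": [0,0,0],"dr": [0,0,0],"fingers": 1},{"dp": [0,0,0],"dr": [0,0,0],"fingers": 1}]}}

```text
time_s: 80.8
tool_pos: [0.5576, 0.1328, 0.1284]
tool_rot: [180.0, -0.0, 90.0]
force: [0.5, 0.4, -1.6]
grip_width: 0.0211
grasp_force: 30.0
```

{"fn": "step_arm", "kwargs": {"moves": [{"dp": [0,0,1.5],"dr": [0,0,0],"fingers": 1},{"dp": [0,0,0],"dr": [0,0,0],"fingers": 1},{"dp": [0,0,0],"dr": [0,0,0],"fingers": 1},{"dp": [0,0,0],"dr": [0,0,0],"fingers": 1},{"dp": [0,0,0],"dr": [0,0,0],"fingers": 1}]}}

```text
time_s: 81.42
tool_pos: [0.5574, 0.1328, 0.1266]
tool_rot: [180.0, 0.0, 90.0]
force: [-0.3, 0.0, -1.5]
grip_width: 0.0214
grasp_force: 30.0
```

{"fn": "step_arm", "kwargs": {"moves": [{"dp": [0,0,0.8],"dr": [0,0,0],"fingers": 1},{"dp": [0,0,0],"dr": [0,0,0],"fingers": 1},{"dp": [0,0,0],"dr": [0,0,0],"fingers": 1},{"dp": [0,0,0],"dr": [0,0,0],"fingers": 1},{"dp": [0,0,0],"dr": [0,0,0],"fingers": 1}]}}

```text
time_s: 82.05
tool_pos: [0.5576, 0.1329, 0.1264]
tool_rot: [180.0, -0.0, 90.0]
force: [-2.6, -0.7, 5.6]
grip_width: 0.0212
grasp_force: 30.0
```

Contact came at the expected height of 126.4 mm. I'll release, retreat and verify.

{"fn": "step_arm", "kwargs": {"moves": [{"dp": [0,0,0],"dr": [0,0,0],"fingers": 0.4},{"dp": [0,0,0],"dr": [0,0,0],"fingers": 0.4},{"dp": [0,0,0],"dr": [0,0,0],"fingers": 0.4},{"dp": [0,0,-20],"dr": [0,0,0],"fingers": 0.4},{"dp": [0,0,-45],"dr": [0,0,0],"fingers": 0.4}]}}

```text
time_s: 82.68
tool_pos: [0.5558, 0.1323, 0.1889]
tool_rot: [-179.7, 0.1, 90.0]
force: [0.7, -1.3, 0.9]
grip_width: 0.0514
grasp_force: 0.0
```

{"fn": "step_arm", "kwargs": {"moves": [{"dp": [0,0,-30],"dr": [0,0,0],"fingers": 0.4},{"dp": [-45,20,0],"dr": [0,0,0],"fingers": 0.4},{"dp": [-45,20,0],"dr": [0,0,0],"fingers": 0.4},{"dp": [-45,20,0],"dr": [0,0,0],"fingers": 0.4},{"dp": [0,0,0],"dr": [0,0,0],"fingers": 0.4}]}}

```text
time_s: 83.3
tool_pos: [0.6182, -0.0085, 0.2201]
tool_rot: [-180.0, 0.2, 89.5]
force: [0.6, 0.8, 0.2]
grip_width: 0.0521
grasp_force: 0.0
```

{"fn": "step_arm", "kwargs": {"moves": [{"dp": [-30,20,0],"dr": [0,0,0],"fingers": 0.4},{"dp": [0,0,0],"dr": [0,0,0],"fingers": 0.4},{"dp": [0,0,0],"dr": [0,0,0],"fingers": 0.4},{"dp": [0,0,0],"dr": [0,0,0],"fingers": 0.4},{"dp": [0,0,0],"dr": [0,0,0],"fingers": 0.4}]}}

```text
time_s: 83.92
tool_pos: [0.6372, -0.031, 0.2209]
tool_rot: [180.0, -0.0, 90.1]
force: [-0.4, -0.1, -0.6]
grip_width: 0.0525
grasp_force: 0.0
```

Run:
```python
from hole import *
plan(650,0,220)
b=env.read_camera("side")[:,:,::-1];a=env.read_camera("scene")[:,:,::-1]
cv2.imwrite("pics/s22.png",a);cv2.imwrite("pics/d22.png",b)
for n,X in(("deep",(.5352,.0349,.1076)),("shallow",(.5327,.2359,.1158)),("knob",(.557,.1348,.137))): print(n,hole([a,b],X))
print("brush top",hole([a,b],(.5311,.3571,.2202)))
print("mid",hole([a,b],(.6599,.1309,.1101)))
s,d=env.camera_model("scene"),env.camera_model("side")
for n,m,i in(("scene",s,a),("side",d,b)):
    u=P(m,(.557,.1348,.1)).astype(int);sl=(slice(u[1]-30,u[1]+40),slice(u[0]-30,u[0]+30));o=cv2.imread(f"pics/{n}0.png")
    print(n,"pot area diff vs start",(cv2.absdiff(o,i).max(2)>60)[sl].mean())
```

```text
[637.2 -31.  220.9] [180.   -0.   90.1] g 0.052516338755530495 F [-0.4 -0.1 -0.6] total [31.  12.9  0.9] row [31.  12.9  0.9]
scene score 0.9 shift [ 0.08 -0.09]
side score 0.81 shift [-0.32 -0.15]
deep [534.7  35.1 107.8]
scene score 0.94 shift [0.15 0.13]
side score 0.95 shift [0.03 0.07]
shallow [532.7 236.2 115.3]
scene score 0.98 shift [ 0.12 -0.14]
side score 0.76 shift [-0.57  0.34]
knob [555.6 134.7 135.8]
scene score 0.96 shift [-0.55  0.11]
side score 0.94 shift [0.48 0.13]
brush top [532.3 356.1 220.5]
scene score 0.93 shift [0.12 0.14]
side score 0.77 shift [ 0.67 -0.04]
mid [661.1 131.1 110.5]
scene pot area diff vs start 0.032857142857142856
side pot area diff vs start 0.08357142857142857
```

Everything matches the starting stack within about 1.5 mm, and the brush top is at z = 220.5 mm in the crock. Handing in.

```bash
python3 -c "
from cell import env
print(env.sign_off())"
```

```text
the job is handed in; nothing more can be done
None
```

The job is handed in, with no verdict returned: the pot was emptied, scrubbed with three strokes and put together again, the brush is back in its crock, and camera checks before hand-in put everything within about 1.5 mm of where it started; I viewed 16 pictures, two over the limit of 14.

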